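# Turn the tile trivet over and stand the milk can on it

## Task

Turn the tile trivet over so that its glazed blue face is up and it lies cork down, flat and wholly on the wooden board, laying it down without letting it slam. Then lift the milk can up and off its hook, keep it upright, and set it down gently in the middle of the trivet. Leave the other things on the ledge where they are.

Things in the scene. Friction and masses are not known exactly. Their poses are not given: they have to be found in the camera images.
- board: Heavy wooden butcher's board, fixed: 220 mm (its x) x 300 mm (its y) x 30 mm high, lying on the ledge (underside at z = 0, top at z = 30 mm). Origin: centre of its underside. It is turned up to 0.2 rad about the vertical.
- trivet: Loose square trivet 140 x 140 x 12 mm, about 0.35 kg: 8 mm tile, glazed blue with a white square, backed by 4 mm of cork. At the start it lies cork up on the board, edges parallel to the board's within 0.06 rad, hanging 30 to 40 mm over the board's -y end. Origin: centre of the GLAZED face (underside at first); its z axis points from glaze to cork (up at first, so down when turned over).
- trivet_center (a point): The middle of the trivet, half way through its thickness. Under its overhanging edge there is an open gap of 30 mm down to the ledge; the board on its +y side is free, with room for the trivet to be turned over towards +y. It does not slide easily on the board (friction 0.5 to 0.7): with its overhanging edge lifted it tips up on its far edge.
- stand: Fixed steel utensil stand: base 90 mm across and 10 mm high, post 14 mm thick and 268 mm high. A double hook reaches from the post along the stand's -x (towards the robot): two strips 8 mm wide at y = +-28 mm, joined by a cross strip only 75 mm behind the seat. An arm on the far side (+x) carries a ladle, not part of the job. Origin: foot of the post. It stands left or right of the board.
- hook_seat (a point): Midway between the bottoms of the two hooks' troughs, on which the bail rests: 225 mm above the ledge, 105 mm in front (-x) of the post. The troughs are 16 mm wide along the stand's x. To come away along the stand's -x the bail must rise over 24 mm to clear the upturned tips (strips behind: 20 mm), but not 43 mm, where the can's 62 mm wide lid meets the hooks from below.
- milk_can: Loose aluminium milk can, 72 mm across, about 0.25 kg, lid shut, top of its knob 105 mm above the base. A stiff bail that cannot swing stands over it in its own y-z plane: uprights at y = +-41 mm and a straight round top bar 8 mm thick along y from -36 to +36 mm, centre line 150 mm above the base. Origin: centre of the base, z up; it hangs with its base 79 mm above the ledge.
- bail_mid (a point): Middle of the milk can's bail bar, on its centre line, 150 mm above the can's base. The bar hangs in the two hooks, square across them within 0.05 rad; between the hooks its middle 48 mm is free to be gripped from above, with the top of the lid knob 45 mm below the bar's centre line.
- jar_a: Capped amber glass jar, 68 mm across, 115 mm high, loose; leave it. Origin: centre of its underside.
- jar_b: Capped green glass jar, 68 mm across, 115 mm high, loose; leave it. Origin: centre of its underside.
- mortar: White ceramic mortar, 100 mm across and 70 mm high, with its pestle standing in it to 114 mm, loose; leave it. Origin: centre of its underside.
- lunch_box: Closed orange plastic box 126 x 94 x 62 mm, loose; leave it. Origin: centre of its underside.
- spoon: Stainless steel spoon 170 mm long, lying flat, loose; leave it. Origin: near its middle, x along it.
- tumbler: Open steel tumbler, 72 mm across, 95 mm high, loose; leave it. Origin: centre of its underside.
- canister: Fixed aluminium canister 120 mm across, 177 mm high with its hinged lid shut; leave it. It may stand left or right, the hook stand on the other side. Origin: centre of its underside.

How it is judged:
On the way, in this order (a step that is already met when the one before it is completed fails the run):
1. the trivet lies turned over, glazed face up, flat on the board (angle between trivet's own z axis and vertical above 3.06 rad and height (world z) of trivet between 0.038 and 0.046 m and linear speed of trivet below 0.02 m/s), for 0.3 s.
2. the milk can has been lifted up and off the hook (distance between bail_mid and hook_seat above 0.05 m and contact force between milk_can and stand below 0.1 N and angle between milk_can's own z axis and vertical below 0.5 rad), for 0.1 s.
At the end, for the whole second after the job is handed in: The trivet lies flat on the board with its glazed face up (within 0.08 rad of flat), its middle over the board with at most about 20 mm of it overhanging any side; the milk can stands upright (within 0.08 rad) and at rest on it, its base centre within 30 mm of the trivet's centre (all of step 1 and x of trivet_center in the frame of board between -0.06 and 0.06 m and y of trivet_center in the frame of board between -0.095 and 0.095 m and distance between milk_can and trivet below 0.03 m and angle between milk_can's own z axis and vertical below 0.08 rad and contact force between milk_can and trivet above 0.5 N and linear speed of milk_can below 0.02 m/s); the robot touches nothing.
It fails at once if the trivet is slammed or falls over (turns faster than 8 rad/s) (angular speed of trivet above 8 rad/s).
It fails at once if the milk can is tipped more than 35 degrees (angle between milk_can's own z axis and vertical above 0.61 rad).
It fails at once if the milk can is dropped or banged down (still faster than 0.4 m/s within 8 mm of the trivet's height) (height (world z) of milk_can below 0.05 m and linear speed of milk_can above 0.4 m/s).
It fails at once if another thing on the ledge is moved more than 30 mm (distance of any of jar_a, jar_b, mortar, lunch_box, spoon, tumbler from where it was at the start of the episode above 0.03 m).
It also fails if it takes over 62 s, if anything falls off the work surface, if the arm or the gripper's body presses on something with over 40 N, if the wrist force passes 120 N, or if a joint passes its speed limit or range.

## Robot

A 7-joint arm with a two-finger parallel gripper is mounted at the origin on the work surface. World frame = base frame: x ahead of the robot, y to its left, z up, the work surface at z = 0. Lengths are in m, angles in rad, forces in N, time in s.
With the tool pointing down it reaches from about 0.425 to 0.925 m from the base axis. Payload 6.8 kg.
Tool frame: the origin (TCP) lies at the centre of the arm's flange, where the gripper is bolted on; the fingertips stand 173 mm ahead of it and the grasp point (between the pads) lies 155 mm ahead of it (r.hold_point_z is the distance from the TCP to the grasp point, in m); z points along the fingers, x is the direction in which the jaws open and shut, and the axes are right-handed (so a half turn about z gives the same grasp; the last joint's range is limited). The gripper opens to 85 mm and grips with 20 to 120 N. Pads are 22 mm wide; open, the fingers measure 114 mm over their backs; the gripper's body (76 mm by 85 mm) begins 54 mm behind the grasp point. The pads swing forward as they close: fully open they stand 13 mm farther back than shut.
Start: joints at [-1.394, 0.477, 0.022, 1.555, -0.011, 1.109, -0.083], TCP at [0.19, 0.648, 0.405] pointing down, gripper open.
Joint ranges: [-2.96, 2.96], [-0.34, 2.1], [-1.41, 1.46], [0.24, 2.44], [-1.37, 4.51], [0.17, 1.92], [-2.96, 2.96]. Speed limits (rad/s): [2.39, 2.39, 3.14, 3.14, 3.14, 3.14, 3.14].

## Interface

Orientations are given as a rotation vector (axis times angle).
In Python, from bench import r gives the robot as it stands.
- The arm moves only by the tool apply_moves, never from a script. Its arguments are lists of equal length, an entry for each row: "dp": the shift along the tool's x, y, z scaled (see below), a list of three; "twist": the turn, a rotation vector about the tool's x, y, z scaled (see below), a list of three; "jaw": the closure in counts, from 0 (fully open) to 255 (shut). In form: {"dp": [[x, y, z], ...], "twist": [[rx, ry, rz], ...], "jaw": [jaw, ...]}. A call has 1 to 20 rows; each row shifts and turns the pose as measured when the row begins, along the tool's axes as they then stand; what a row does not reach is not made up. The controller multiplies each number of a shift by 12 cm and each number of a turn by 120 degrees. A row lasts 1/10 s, in which the tool goes at most 50 mm and 8.59 degrees, less where a joint would pass 70% of its speed; a pose out of reach is approached as far as the arm can. A call with a number of a shift or a turn outside -1 to 1 is refused whole. A call with a gripper value outside its range is refused whole. The fingers move at their own pace and stop on an object; "grip_force" is the grip in N (left out, the last holds). Time passes only in rows, so rows that do not move let the fingers close. It gives the time, the measured TCP pose, the force and the opening at its end, in the units of the state.
- r.get_obs(): the state, without advancing time (a new reading comes with each control period).
- r.grab_frame(name): name is "scene" or "side" or "wrist"; returns a dict with "color" (384x512x3 uint8, red, green, blue), "z_map" (384x512 float32, m along the optical axis (not along the pixel's ray), 0 where there is no reading), "intrinsics" (3x3 intrinsics, pixels), "R" (3x3) and "t" (3): a world point X has camera coordinates R X + t; the wrist camera has in their place "hand_eye" (4x4, takes a point from camera to tool coordinates, whose origin is the TCP and whose axes are the tool frame's). Camera axes: x right, y down, z forward; pixel columns grow to the right and rows downward; lengths in m; the calibration is good to about 2 mm. A picture is of the moment at which its call begins: read the wrist's pose just before it.
- r.hand_in(): hands the job in, once; it reports no verdict.
The state is a dict: "clock": time; "joints": joint angles; "qvel": joint speeds; "tau": joint torques, N m; "tcp_pos": TCP position; "orientation": TCP orientation; "contact_force": force on the tool from outside, world axes, zero at the start; "moment": the same for the moment, N m; "grip_width": finger opening in m.
Only numpy, scipy, OpenCV 4.12 (cv2) and the standard library are available. Lean on these libraries where they do the work, as an engineer would, in place of code of your own. Each camera call takes 0.05 s, during which the arm holds its last target.

## Working session

There is one attempt and no reset: what is moved stays moved. The work goes in short steps, Python scripts to look and compute and a tool call to move; the robot and the scene stay as the last step left them, time stands still between calls to the robot, and variables do not carry over. Pictures are saved under pics/ and viewed, and the job is handed in when it is done.

Besides the shell and the picture viewer there is one more tool, called after "Call:" by a JSON object that holds its "api" and its "payload", one argument or row to a line. apply_moves: Moves the arm, as the interface text tells. Shifts and turns lie within -1 to 1; 1 stands for 12 cm of shift or 120 degrees of turn. Its arguments: {"type":"object","properties":{"dp":{"type":"array"},"twist":{"type":"array"},"jaw":{"type":"array"},"grip_force":{"type":"number"}},"required":["dp","twist","jaw"]}

```bash
ls; mkdir -p pics
python3 - <<'E'
from bench import r
import cv2,numpy as np,pickle
o=r.get_obs();print({k:np.round(v,3) for k,v in o.items()})
for n in("scene","side","wrist"):
    f=r.grab_frame(n);pickle.dump(f,open(f"pics/{n}0.pkl","wb"))
    cv2.imwrite(f"pics/{n}0.png",f["color"][:,:,::-1]);
    for k in f:
        if k not in("color","z_map"):print(n,k,np.round(f[k],3).tolist())
E
```

```text
pics
{'clock': np.float64(0.0), 'joints': array([-1.394,  0.478,  0.022,  1.556, -0.012,  1.109, -0.083]), 'qvel': array([ 0.   , -0.   , -0.   ,  0.001, -0.   ,  0.001, -0.002]), 'tau': array([-0.0000e+00, -5.9647e+01,  1.6080e+00, -2.8120e+01,  1.3000e-02,
        9.0000e-03, -0.0000e+00]), 'tcp_pos': array([0.19 , 0.648, 0.404]), 'orientation': array([ 2.513e+00,  1.883e+00, -2.000e-03]), 'contact_force': array([ 0.372, -0.174, -0.01 ]), 'moment': array([-0.039,  0.012, -0.011]), 'grip_width': np.float64(0.085)}
scene intrinsics [[423.228, 0.0, 256.134], [0.0, 423.228, 194.998], [0.0, 0.0, 1.0]]
scene R [[-0.524, 0.851, -0.018], [0.446, 0.257, -0.857], [-0.725, -0.458, -0.514]]
scene t [0.268, -0.096, 1.628]
side intrinsics [[439.466, 0.0, 249.926], [0.0, 439.466, 193.077], [0.0, 0.0, 1.0]]
side R [[0.949, -0.316, -0.009], [-0.22, -0.638, -0.737], [0.227, 0.702, -0.675]]
side t [-0.495, 0.224, 1.564]
wrist intrinsics [[345.159, 0.0, 254.551], [0.0, 345.159, 194.202], [0.0, 0.0, 1.0]]
wrist hand_eye [[1.0, -0.0, 0.0, -0.0], [0.0, 0.95, 0.313, -0.08], [-0.0, -0.313, 0.95, 0.03], [0.0, 0.0, 0.0, 1.0]]
```

View pics/scene0.png

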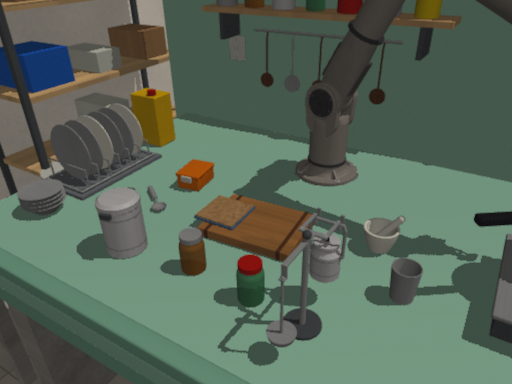

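View pics/side0.png

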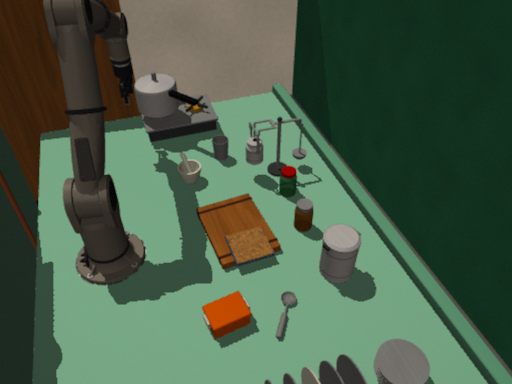

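View pics/wrist0.png

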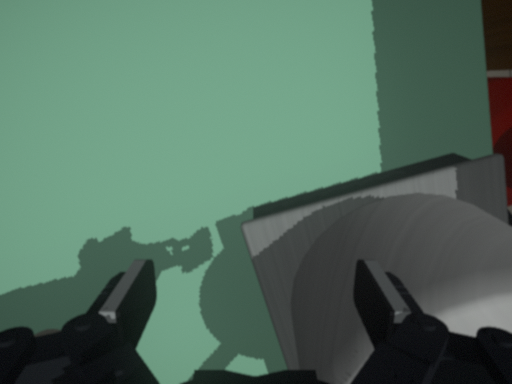

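The scene view shows the board at about (255,225) and the trivet, cork up, at (226,212) on its left (-y) end. The stand, with the can at (325,255), is on the +y side. The side view agrees, with the trivet at (250,245) and the can at (255,150).

```bash
cat > h.py <<'E'
import numpy as np,cv2,pickle
from scipy.spatial.transform import Rotation as Ro
def cloud(f,pose=None):
    K=f["intrinsics"];z=f["z_map"];v,u=np.mgrid[:z.shape[0],:z.shape[1]]
    P=np.stack([(u-K[0,2])/K[0,0]*z,(v-K[1,2])/K[1,1]*z,z],-1)
    if "R" in f: P=(P-f["t"])@f["R"]
    else:
        H=np.array(f["hand_eye"]);P=P@H[:3,:3].T+H[:3,3]
        P=P@Ro.from_rotvec(pose["orientation"]).as_matrix().T+pose["tcp_pos"]
    P[z==0]=np.nan
    return P
def rect(p):
    (c,s,a)=cv2.minAreaRect((p*1000).astype(np.float32)); return np.round(c,1),np.round(s,1),round(a,2)
def proj(f,X):
    c=f["R"]@np.array(X)+f["t"];return (f["intrinsics"]@(c/c[2]))[:2]
E
python3 - <<'E'
from h import *
for n in("scene","side"):
    f=pickle.load(open(f"pics/{n}0.pkl","rb"));P=cloud(f);C=f["color"].astype(int)
    x,y,z=P[...,0],P[...,1],P[...,2]
    hsv=cv2.cvtColor(f["color"],cv2.COLOR_RGB2HSV)
    ctr={"scene":(226,212),"side":(250,245)}[n]
    print(n,"trivet px",P[ctr[1],ctr[0]],C[ctr[1],ctr[0]])
    c=P[ctr[1],ctr[0]]
    near=(abs(x-c[0])<.35)&(abs(y-c[1])<.35)
    m=near&(z>.0375)&(z<.048)&(C[...,0]>C[...,1]); 
    def big(m):
        k,l,s,_=cv2.connectedComponentsWithStats(cv2.morphologyEx(m.astype(np.uint8),cv2.MORPH_OPEN,np.ones((3,3))));i=1+np.argmax(s[1:,4]);return l==i
    m=big(m);print("trivet",rect(P[m][:,:2]),m.sum(),np.median(z[m]))
    b=near&(z>.024)&(z<.048)&(C[...,0]>C[...,1]*1.15);b=big(b);print("board+trivet",rect(P[b][:,:2]),b.sum())
    b=near&(z>.024)&(z<.036)&(C[...,0]>C[...,1]*1.15);b=big(b);print("board",rect(P[b][:,:2]),b.sum(),np.median(z[b]))
    # stand/hook: tall points
    hi=(z>.19)&(z<.3)&(y>.0)&(x>.35)&(x<1.1)&(y<.6)
    print("high pts",hi.sum());q=P[hi]
    for lo in np.arange(.19,.3,.01):
        s=q[(q[:,2]>=lo)&(q[:,2]<lo+.01)]
        if len(s):print(round(lo,2),len(s),s.min(0).round(3),s.max(0).round(3))
    crop={"scene":(270,190,110,160),"side":(235,100,90,90)}[n]
    u,v,w,h=crop;cv2.imwrite(f"pics/{n}_crop.png",cv2.resize(f["color"][v:v+h,u:u+w,::-1],None,fx=5 if n=="side" else 3.7,fy=5 if n=="side" else 3.7,interpolation=2))
E
```

```text
scene trivet px [ 0.48215535 -0.12744725  0.03951317] [132  98  63]
trivet (array([ 473.4, -136.3]), array([139.5, 135.4]), 1.74) 1032 0.04144985863540692
board+trivet (array([461.1, -41.1]), array([223.1, 329.1]), 4.03) 4072
board (array([460. , -25.5]), array([223.1, 297.8]), 4.03) 3046 0.02940987643412292
high pts 1592
0.19 60 [0.626 0.219 0.19 ] [0.834 0.308 0.2  ]
0.2 62 [0.628 0.222 0.2  ] [0.834 0.309 0.21 ]
0.21 111 [0.431 0.224 0.21 ] [0.836 0.599 0.22 ]
0.22 272 [0.432 0.231 0.22 ] [0.833 0.6   0.23 ]
0.23 446 [0.405 0.233 0.23 ] [0.827 0.6   0.24 ]
0.24 564 [0.441 0.23  0.24 ] [0.826 0.579 0.25 ]
0.25 24 [0.735 0.252 0.251] [0.743 0.271 0.26 ]
0.26 53 [0.727 0.252 0.26 ] [0.743 0.27  0.268]
side trivet px [ 0.47436696 -0.1436872   0.03925149] [142  94  46]
trivet (array([ 470.9, -141.6]), array([135.6, 136.9]), 1.97) 934 0.041672791063583375
board+trivet (array([457. , -46.8]), array([221.4, 335.2]), 4.67) 3504
board (array([455.9, -32.5]), array([221.4, 306.6]), 4.67) 2317 0.029178156211333992
high pts 451
0.19 27 [0.622 0.212 0.19 ] [0.828 0.308 0.2  ]
0.2 16 [0.623 0.215 0.201] [0.829 0.303 0.21 ]
0.21 27 [0.431 0.215 0.211] [0.833 0.555 0.22 ]
0.22 71 [0.397 0.213 0.22 ] [0.822 0.6   0.23 ]
0.23 119 [0.397 0.227 0.23 ] [0.82  0.597 0.24 ]
0.24 167 [0.398 0.224 0.24 ] [0.821 0.593 0.249]
0.25 13 [0.614 0.231 0.251] [0.741 0.262 0.259]
0.26 11 [0.722 0.249 0.261] [0.738 0.266 0.266]
```

```bash
ls pics
```

```text
scene0.pkl
scene0.png
scene_crop.png
side0.pkl
side0.png
side_crop.png
wrist0.pkl
wrist0.png
```

View pics/scene_crop.png

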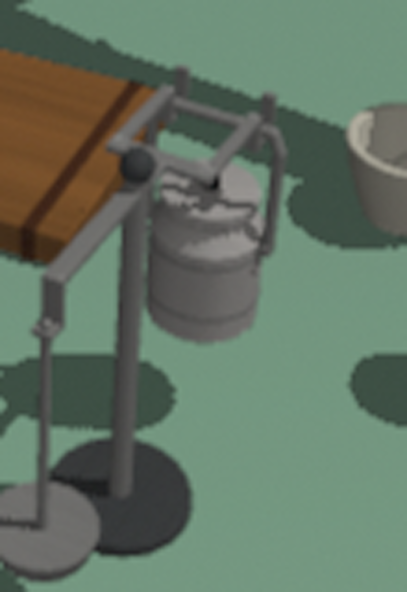

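View pics/side_crop.png

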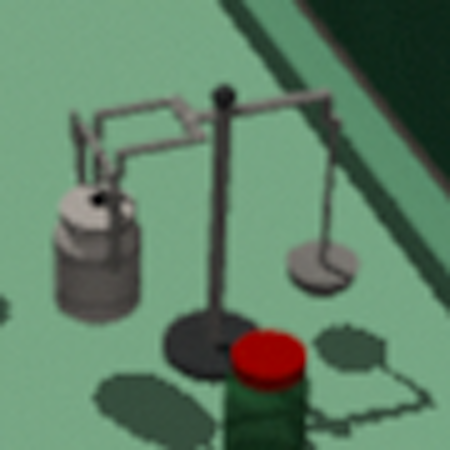

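Run:
```python
from h import *
pts={"side":{"lunch":(228,312),"spoonbowl":(289,298),"spoonend":(282,332),"canister":(341,240),"jarA":(304,205),"jarB":(288,172),"mortar":(190,170),"tumbler":(220,143),"canknob":(254,141)},
"scene":{"lunch":(196,173),"spoonbowl":(159,206),"spoonend":(152,190),"canister":(120,200),"jarA":(191,237),"jarB":(250,264),"mortar":(378,230),"tumbler":(405,268)}}
for n in pts:
    f=pickle.load(open(f"pics/{n}0.pkl","rb"));P=cloud(f)
    for k,(u,v) in pts[n].items(): print(n,k,P[v,u].round(3))
    x,y,z=np.moveaxis(P,-1,0)
    hsv=cv2.cvtColor(f["color"],cv2.COLOR_RGB2HSV)
    m=(hsv[...,0]<14)&(hsv[...,1]>200)&(hsv[...,2]>150)&(x<.7)&(y<-.2)&(y>-.6)&(z<.1)&(z>.01)
    print("lunch",rect(P[m][:,:2]),P[m].max(0).round(3))
    near=(x>.5)&(x<.8)&(y>.15)&(y<.42)
    m=near&(z>.08)&(z<.3)
    # top bar & strips
    for nm,lo,hi in(("234-250",.234,.252),("post",.252,.3),("lid .17-.195",.165,.2)):
        s=P[near&(z>lo)&(z<hi)&(x<.78)]
        print(nm,len(s),rect(s[:,:2]) if len(s)>3 else "",s.mean(0).round(4))
    for nm,lo,hi in(("post30-180",.03,.16),):
        s=P[(abs(x-.735)<.03)&(abs(y-.26)<.03)&(z>.03)&(z<.2)];print(nm,len(s),np.median(s,0).round(4),s.min(0).round(3),s.max(0).round(3))
    s=P[near&(z>.085)&(z<.14)&(x<.69)];print("can body",len(s),s.min(0).round(3),s.max(0).round(3))
    # dump high pts map
    s=P[near&(z>.2)&(z<.255)&(x<.78)]
    if n=="scene":
        H=np.zeros((30,25),int)
        for p in s: H[int((p[0]-.58)/.01)%30,int((p[1]-.16)/.01)%25]=max(H[int((p[0]-.58)/.01)%30,int((p[1]-.16)/.01)%25],int(p[2]*1000))
        for i,row in enumerate(H[:20,:20]):print(58+i," ".join(f"{a:3d}" for a in row))
```

```text
side lunch [ 0.322 -0.392  0.062]
side spoonbowl [ 0.532 -0.37   0.005]
side spoonend [ 0.463 -0.481  0.016]
side canister [ 0.715 -0.328  0.175]
side jarA [ 0.695 -0.095  0.12 ]
side jarB [0.715 0.105 0.111]
side mortar [0.364 0.318 0.051]
side tumbler [0.533 0.455 0.055]
side canknob [0.625 0.252 0.182]
lunch (array([ 321.7, -379.5]), array([128.5,  92.4]), 8.4) [ 0.388 -0.327  0.068]
234-250 153 (array([695.7, 260.7]), array([ 73.4, 166. ]), 87.0) [0.6926 0.2569 0.2433]
post 21 (array([730.2, 255.1]), array([22.5, 15.9]), 68.65) [0.7302 0.2552 0.261 ]
lid .17-.195 165 (array([658.1, 244.9]), array([ 89.3, 133.3]), 64.12) [0.6387 0.2562 0.1782]
post30-180 110 [0.7288 0.2543 0.1153] [0.721 0.245 0.031] [0.741 0.265 0.2  ]
can body 214 [0.502 0.22  0.085] [0.657 0.413 0.14 ]
scene lunch [ 0.355 -0.346  0.06 ]
scene spoonbowl [ 0.519 -0.38   0.002]
scene spoonend [ 0.471 -0.454  0.018]
scene canister [ 0.74  -0.283  0.173]
scene jarA [ 0.714 -0.069  0.114]
scene jarB [0.728 0.119 0.115]
scene mortar [0.332 0.306 0.034]
scene tumbler [0.497 0.422 0.064]
lunch (array([ 324.2, -373.5]), 
[... 1408 characters left out ...]
 245 245 245   0   0   0   0   0   0
70   0   0   0   0   0   0 243 246 246 245 246 245 245 245   0   0   0   0   0   0
71   0   0   0   0   0   0   0   0   0   0 245   0 245 246   0   0   0   0   0   0
72   0   0   0   0   0   0   0   0   0   0 245   0   0   0   0   0   0   0   0   0
73   0   0   0   0   0   0   0   0   0 250 253   0   0   0   0   0   0   0   0   0
74   0   0   0   0   0   0   0   0   0 254 253   0   0   0   0   0   0   0   0   0
75   0   0   0   0   0   0   0   0   0 245 245   0   0   0   0   0   0   0   0   0
76   0   0   0   0   0   0   0   0   0 245 245   0   0   0   0   0   0   0   0   0
77   0   0   0   0   0   0   0   0   0 245 246   0   0   0   0   0   0   0   0   0
```

Call:
{"api": "apply_moves", "payload": {
  "dp": [
    [0,0,0],
    [0,0,0],
    [0,0,0],
    [-0.35,0.2,0],
    [-0.35,0.2,0],
    [-0.35,0.2,0],
    [-0.35,0.2,0],
    [-0.35,0.2,0],
    [-0.35,0.2,0],
    [-0.35,0.2,0],
    [-0.35,0.2,0],
    [-0.35,0.2,0],
    [-0.35,0.2,0],
    [-0.35,0.2,0],
    [0,0,0]
  ],
  "twist": [
    [0,0,-0.054],
    [0,0,-0.054],
    [0,0,-0.054],
    [0,0,0],
    [0,0,0],
    [0,0,0],
    [0,0,0],
    [0,0,0],
    [0,0,0],
    [0,0,0],
    [0,0,0],
    [0,0,0],
    [0,0,0],
    [0,0,0],
    [0,0,0]
  ],
  "jaw": [0,0,0,0,0,0,0,0,0,0,0,0,0,0,0]
}}

```text
clock: 1.65
tcp_pos: [0.4921, 0.1899, 0.3999]
orientation: [2.138, 2.301, -0.01]
contact_force: [-0.7, 0.5, 0.0]
grip_width: 0.0853
```

Call:
{"api": "apply_moves", "payload": {
  "dp": [
    [-0.37,-0.03,0],
    [-0.37,-0.03,0],
    [-0.37,-0.03,0],
    [-0.37,-0.03,0],
    [-0.37,-0.03,0],
    [-0.37,-0.03,0],
    [-0.37,-0.03,0],
    [-0.37,-0.03,0],
    [0,0,0],
    [0,0,0]
  ],
  "twist": [
    [0,0,0],
    [0,0,0],
    [0,0,0],
    [0,0,0],
    [0,0,0],
    [0,0,0],
    [0,0,0],
    [0,0,0],
    [0,0,0],
    [0,0,0]
  ],
  "jaw": [100,100,100,100,100,100,100,100,100,100]
}}

```text
clock: 2.65
tcp_pos: [0.4886, -0.1755, 0.4006]
orientation: [2.136, 2.302, -0.008]
contact_force: [0.1, 0.4, 0.6]
grip_width: 0.052
```

Run:
```python
from h import *
from bench import r
o=r.get_obs();f=r.grab_frame("wrist");pickle.dump((o,f),open("pics/w1.pkl","wb"))
print(o["joints"].round(3),o["tcp_pos"].round(4),o["orientation"].round(3),o["grip_width"])
cv2.imwrite("pics/w1.png",f["color"][:,:,::-1])
P=cloud(f,o);x,y,z=np.moveaxis(P,-1,0);C=f["color"].astype(int)
def big(m):
    k,l,s,_=cv2.connectedComponentsWithStats(cv2.morphologyEx(m.astype(np.uint8),cv2.MORPH_OPEN,np.ones((3,3))));i=1+np.argmax(s[1:,4]);return l==i
m=big((z>.037)&(z<.048)&(C[...,0]>C[...,1]*1.1));print(rect(P[m][:,:2]),np.median(z[m]),m.sum())
b=big((z>.025)&(z<.048)&(C[...,0]>C[...,1]*1.1));print(rect(P[b][:,:2]))
b=big((z>.024)&(z<.0355)&(C[...,0]>C[...,1]*1.1));print(rect(P[b][:,:2]),np.median(z[b]))
```

```text
[-0.117  0.231  0.4    1.951 -0.101  0.982  1.976] [ 0.4886 -0.1755  0.4006] [ 2.136  2.302 -0.008] 0.05203170594406984
(array([ 473.5, -137.2]), array([137.4, 137.9]), 1.9) 0.04284737067058769 19435
(array([459.5, -54.8]), array([218.7, 306.6]), 4.19)
(array([458.4, -39.8]), array([218.7, 276.5]), 4.19) 0.03085958716683415
```

View pics/w1.png

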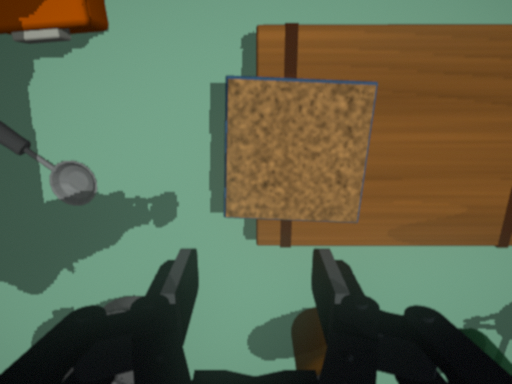

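```bash
cat > fk.py <<'E'
from h import *
from scipy.optimize import least_squares
import itertools
rz=lambda a:Ro.from_euler('z',a).as_matrix(); ry=lambda a:Ro.from_euler('y',a).as_matrix()
def fk(q,p,s):
    y0,h,L1,L2,L3,y7,a,w,b1,b2=p
    R=rz(s[0]*q[0]+y0);t=np.array([0,0,h])
    R=R@ry(q[1])@rz(s[1]*q[2]);t=t+R@[a,b1,L1]
    R=R@ry(q[3]);t=t+R@[-a,b2,L2]
    R=R@rz(s[2]*q[4])@ry(q[5]);t=t+R@[w,0,L3]
    R=R@rz(s[3]*q[6]+y7)
    return R,t
D=[]
D.append(([-1.394,.478,.022,1.556,-.012,1.109,-.083],[.19,.648,.404],[2.513,1.883,-.002]))
o,_=pickle.load(open("pics/w1.pkl","rb"));D.append((o["joints"],o["tcp_pos"],o["orientation"]))
try: D+=pickle.load(open("data.pkl","rb"))
except Exception: pass
def res(p,s):
    e=[]
    for q,t,v in D:
        R,tt=fk(q,p,s);e+=list((tt-t)*5);e+=list((Ro.from_matrix(R.T)*Ro.from_rotvec(v)).as_rotvec())
    return np.array(e+list((np.array(p)[6:])*.02))
def fit():
    best=[]
    for s in itertools.product([1,-1],repeat=4):
        for y7 in(0,1.57,3.14,-1.57):
            l=least_squares(res,[0,.35,.4,.4,.2,y7,0,0,0,0],args=(s,));best.append((l.cost,s,l.x))
    best.sort(key=lambda b:b[0]);return best
E
python3 - <<'E'
from fk import *
for c,s,x in fit()[:6]:print(c,s,x.round(3))
E
```

```text
7.313847765557698e-07 (-1, -1, -1, -1) [-0.053  0.948  0.512  0.469  0.795  3.089  0.012 -0.004 -0.014 -0.014]
7.313847765558092e-07 (-1, -1, -1, -1) [-0.053  0.948  0.512  0.469  0.795 -3.194  0.012 -0.004 -0.014 -0.014]
7.31384776555927e-07 (-1, -1, -1, -1) [-0.053  0.948  0.512  0.469  0.795  3.089  0.012 -0.004 -0.014 -0.014]
7.31384776560957e-07 (-1, -1, -1, -1) [-0.053  0.948  0.512  0.469  0.795  3.089  0.012 -0.004 -0.014 -0.014]
0.016947717638004404 (-1, -1, 1, -1) [-0.331  0.452  0.531  0.413  0.345  2.873  0.026 -0.008  0.083  0.083]
0.016947717658003646 (-1, -1, 1, -1) [-0.327  0.448  0.531  0.414  0.341 -3.406  0.026 -0.008  0.082  0.082]
```

Call:
{"api": "apply_moves", "payload": {
  "dp": [
    [-0.37,-0.03,0],
    [-0.37,-0.03,0],
    [-0.37,-0.03,0],
    [0,0,0],
    [0,0,0],
    [0,0,0],
    [0,0,0],
    [0,0,0],
    [0,0,0],
    [0,0,0]
  ],
  "twist": [
    [0,0,0],
    [0,0,0],
    [0,0,0],
    [0,0.06,0],
    [0,0.06,0],
    [0,0.06,0],
    [0,0.06,0],
    [0,0.06,0],
    [0,0.06,0],
    [0,0,0]
  ],
  "jaw": [130,130,130,130,130,130,130,130,130,130]
}}

```text
clock: 3.7
tcp_pos: [0.4966, -0.2957, 0.3997]
orientation: [-1.65, -1.836, -0.683]
contact_force: [0.3, 0.5, -0.6]
grip_width: 0.0417
```

```bash
cat >> fk.py <<'E'
def add():
    from bench import r
    o=r.get_obs();D.append((o["joints"],o["tcp_pos"],o["orientation"]));pickle.dump(D[2:],open("data.pkl","wb"))
    R=Ro.from_rotvec(o["orientation"]).as_matrix()
    print("q",o["joints"].round(3),"t",o["tcp_pos"].round(4),"F",o["contact_force"].round(1),"w",round(float(o["grip_width"]),4),"clk",round(float(o["clock"]),2))
    print("x",R[:,0].round(3),"z",R[:,2].round(3),"grasp",(o["tcp_pos"]+.155*R[:,2]).round(4));return o
E
python3 - <<'E'
from fk import *
add()
for c,s,x in fit()[:2]:print(c,s,x.round(3))
E
```

```text
q [ 0.362  0.494  0.295  1.685 -0.668  1.616  2.536] t [ 0.4966 -0.2957  0.3997] F [ 0.3  0.5 -0.6] w 0.0417 clk 3.7
x [-0.074  0.702  0.708] z [-0.077  0.704 -0.706] grasp [ 0.4846 -0.1865  0.2902]
0.00019816581641648402 (-1, -1, -1, -1) [-0.015  0.296  0.518  0.467  0.152  3.128  0.014  0.    -0.026 -0.026]
0.00019816581641651912 (-1, -1, -1, -1) [-0.015  0.296  0.518  0.467  0.152  3.128  0.014  0.    -0.026 -0.026]
```

```bash
cat >> fk.py <<'E'
LO=np.array([-2.96,-.34,-1.41,.24,-1.37,.17,-2.96])+.03;HI=np.array([2.96,2.1,1.46,2.44,4.51,1.92,2.96])-.03
S=(-1,)*4
def pose(g,al,psi,flip=0):
    # al: angle of tool from down towards +y' (deg; 90=pointing +y'), psi yaw deg; returns R,tcp ; grasp point g
    R0=np.array([[0,1,0],[1,0,0],[0,0,-1.]])  # x->+y, y->+x, z down
    R=rz(np.radians(psi))@Ro.from_euler('x',al,degrees=True).as_matrix()@R0
    if flip: R=R@np.diag([-1,-1,1])
    return R,np.array(g)-.155*R[:,2]
def ik(R,t,p,q0s,n=12,seed=0):
    rng=np.random.default_rng(seed);best=None
    def f(q):
        A,b=fk(q,p,S);return np.r_[(b-t)*5,(Ro.from_matrix(A.T@R)).as_rotvec()]
    for q0 in list(q0s)+[rng.uniform(LO,HI) for _ in range(n)]:
        l=least_squares(f,np.clip(q0,LO+.01,HI-.01),bounds=(LO,HI),max_nfev=150)
        if best is None or l.cost<best[0]-1e-7: best=(l.cost,l.x)
        if best[0]<1e-6:break
    return best
E
python3 - <<'E'
from fk import *
c,s,p=fit()[0]
q0=D[-1][0]
for flip in(0,1):
  for al,z,y in((45,.15,-.2),(60,.1,-.2),(65,.08,-.2),(70,.06,-.2),(75,.045,-.2),(75,.07,-.2)):
    for psi in(2,-15,15):
      R,t=pose((.483,y,z),al,psi,flip);b=ik(R,t,p,[q0],8);print(flip,al,z,psi,f"{b[0]:.1e}",b[1].round(2))
E
```

```text
0 45 0.15 2 1.4e-13 [ 0.49  0.65  0.16  1.77 -0.68  1.37  2.62]
0 45 0.15 -15 1.3e-16 [ 0.52  0.58  0.18  1.91 -0.85  1.24  2.54]
0 45 0.15 15 6.5e-15 [ 0.5   0.69  0.09  1.68 -0.54  1.45  2.67]
0 60 0.1 2 7.4e-14 [ 0.36  0.93  0.45  1.69 -0.94  1.67  2.89]
0 60 0.1 -15 2.1e-13 [ 0.77  0.78 -0.04  1.85 -0.89  1.31  2.65]
0 60 0.1 15 1.8e-12 [ 0.65  0.89 -0.06  1.58 -0.55  1.58  2.69]
0 65 0.08 2 8.6e-13 [ 0.39  1.    0.42  1.65 -0.96  1.73  2.92]
0 65 0.08 -15 3.4e-14 [ 0.84  0.86 -0.11  1.82 -0.88  1.33  2.68]
0 65 0.08 15 1.6e-13 [ 0.7   0.97 -0.13  1.53 -0.54  1.61  2.67]
0 70 0.06 2 1.1e-11 [ 0.79  1.   -0.14  1.61 -0.69  1.54  2.67]
0 70 0.06 -15 6.6e-15 [ 0.89  0.94 -0.17  1.79 -0.87  1.36  2.69]
0 70 0.06 15 3.3e-09 [ 0.84  1.06 -0.32  1.49 -0.44  1.62  2.58]
0 75 0.045 2 3.7e-14 [ 0.83  1.08 -0.18  1.57 -0.68  1.58  2.67]
0 75 0.045 -15 1.0e-13 [ 1.04  1.04 -0.35  1.75 -0.78  1.33  2.63]
0 75 0.045 15 4.5e-08 [ 0.87  1.14 -0.36  1.44 -0.44  1.67  2.56]
0 75 0.07 2 1.5e-13 [ 0.81  1.03 -0.16  1.58 -0.71  1.61  2.67]
0 75 0.07 -15 2.2e-14 [ 0.94  0.98 -0.21  1.77 -0.87  1.42  2
[... 539 characters left out ...]
-17 [ 1.6   1.33 -1.27  1.82  0.15  1.08 -1.41]
1 65 0.08 15 2.1e-11 [ 0.25  1.11  0.59  1.53 -0.91  1.89 -0.09]
1 70 0.06 2 4.1e-18 [ 1.47  1.48 -1.3   1.61  0.24  1.42 -1.34]
1 70 0.06 -15 1.4e-22 [ 1.65  1.53 -1.36  1.79  0.3   1.15 -1.51]
1 70 0.06 15 2.3e-14 [ 0.37  1.12  0.41  1.49 -0.85  1.87 -0.16]
1 75 0.045 2 1.4e-14 [ 1.5   1.63 -1.38  1.57  0.31  1.49 -1.41]
1 75 0.045 -15 4.4e-10 [ 1.59  1.45 -1.18  1.75  0.06  1.13 -1.26]
1 75 0.045 15 7.0e-19 [ 0.59  1.13  0.06  1.44 -0.69  1.79 -0.33]
1 75 0.07 2 2.7e-15 [ 1.48  1.54 -1.33  1.58  0.22  1.47 -1.37]
1 75 0.07 -15 1.0e-14 [ 1.62  1.47 -1.27  1.77  0.11  1.15 -1.35]
1 75 0.07 15 1.4e-18 [ 0.56  1.09  0.11  1.46 -0.71  1.83 -0.32]
```

Run:
```python
from fk import *
c,s,p=fit()[0]
for flip in(0,1):
  q0=[.8,1.05,-.15,1.6,-.7,1.6,2.67] if not flip else [.56,1.1,.1,1.46,-.7,1.8,-.4]
  for al in range(75,-80,-15):
    ph=np.radians(90-al) # trivet tilt
    g=(.483,-.069-.13*np.cos(ph)+.0,.036+.13*np.sin(ph))
    R,t=pose(g,al,2,flip);b=ik(R,t,p,[q0],6);print(flip,al,np.round(g,3),t.round(3),f"{b[0]:.1e}",b[1].round(2));q0=b[1]
```

```text
0 75 [ 0.483 -0.195  0.07 ] [ 0.488 -0.344  0.11 ] 1.5e-13 [ 0.81  1.03 -0.16  1.59 -0.71  1.6   2.67]
0 60 [ 0.483 -0.182  0.101] [ 0.488 -0.316  0.178] 1.2e-13 [ 0.75  0.83 -0.14  1.72 -0.66  1.41  2.61]
0 45 [ 0.483 -0.161  0.128] [ 0.487 -0.27   0.238] 7.5e-15 [ 0.65  0.63 -0.12  1.84 -0.6   1.23  2.51]
0 30 [ 0.483 -0.134  0.149] [ 0.486 -0.211  0.283] 1.5e-14 [ 0.5   0.46 -0.1   1.95 -0.49  1.04  2.34]
0 15 [ 0.483 -0.103  0.162] [ 0.484 -0.143  0.311] 4.8e-15 [ 0.31  0.33 -0.07  2.04 -0.3   0.87  2.05]
0 0 [ 0.483 -0.069  0.166] [ 0.483 -0.069  0.321] 3.7e-09 [ 0.08  0.26 -0.07  2.1   0.02  0.79  1.61]
0 -15 [ 0.483 -0.035  0.162] [0.482 0.005 0.311] 1.6e-13 [-0.16  0.27 -0.06  2.12  0.38  0.83  1.12]
0 -30 [ 0.483 -0.004  0.149] [0.48  0.073 0.283] 1.4e-11 [-0.38  0.37 -0.04  2.11  0.62  0.97  0.75]
0 -45 [0.483 0.023 0.128] [0.479 0.132 0.238] 1.7e-11 [-0.57  0.53 -0.01  2.06  0.74  1.14  0.5 ]
0 -60 [0.483 0.044 0.101] [0.478 0.178 0.178] 1.3e-14 [-0.73  0.73  0.06  1.98  0.78  1.3   0.36]
0 -75 [0.483 0.057 0.07 ] [0.478 0.206 0.11 ] 2.0e-14 [-0.85  0.96  0.14  1.88  0.77 
[... 425 characters left out ...]
1 15 [ 0.483 -0.103  0.162] [ 0.484 -0.143  0.311] 2.4e-11 [ 0.03  0.35  0.26  2.04 -0.43  0.9  -0.97]
1 0 [ 0.483 -0.069  0.166] [ 0.483 -0.069  0.321] 3.1e-11 [-0.25  0.28  0.31  2.1  -0.12  0.78 -1.4 ]
1 -15 [ 0.483 -0.035  0.162] [0.482 0.005 0.311] 4.9e-14 [-0.54  0.3   0.38  2.12  0.21  0.78 -1.86]
1 -30 [ 0.483 -0.004  0.149] [0.48  0.073 0.283] 4.0e-14 [-0.8   0.42  0.46  2.11  0.42  0.86 -2.21]
1 -45 [0.483 0.023 0.128] [0.479 0.132 0.238] 8.5e-14 [-0.99  0.62  0.52  2.06  0.49  0.97 -2.41]
1 -60 [0.483 0.044 0.101] [0.478 0.178 0.178] 1.4e-13 [-1.11  0.85  0.55  1.98  0.5   1.08 -2.52]
1 -75 [0.483 0.057 0.07 ] [0.478 0.206 0.11 ] 6.6e-14 [-1.17  1.1   0.56  1.88  0.5   1.22 -2.59]
```

Call:
{"api": "apply_moves", "payload": {
  "dp": [
    [0,0,-0.3],
    [0,0,-0.3],
    [0,0,-0.3],
    [0,0,0],
    [0,0,0],
    [0,0,0],
    [0,0,0],
    [0,0,0]
  ],
  "twist": [
    [0,0,0],
    [0,0,0],
    [0,0,0],
    [0,0.06,0],
    [0,0.06,0],
    [0,0.06,0],
    [0,0.06,0],
    [0,0,0]
  ],
  "jaw": [147,147,147,147,147,147,147,147]
}}

```text
clock: 4.5
tcp_pos: [0.5152, -0.3614, 0.4662]
orientation: [-1.411, -1.572, -0.887]
contact_force: [-0.0, 0.1, -0.3]
grip_width: 0.0359
```

```bash
cat >> fk.py <<'E'
def plan(g,al,psi,flip=0):
    from bench import r
    o=add();R=Ro.from_rotvec(o["orientation"]).as_matrix();Rt,t=pose(g,al,psi,flip)
    print("to",t.round(4),"dp tot (units, current axes)",(R.T@(t-o["tcp_pos"])/.12).round(3),"twist tot (units)",(Ro.from_matrix(R.T@Rt).as_rotvec()/np.radians(120)).round(4))
    print("dp in target axes",(Rt.T@(t-o["tcp_pos"])/.12).round(3))
E
python3 - <<'E'
from fk import *
plan((.483,-.265,.09),75,2)
E
```

```text
q [ 0.91   0.625 -0.383  1.406 -0.654  1.901  2.217] t [ 0.5152 -0.3614  0.4662] F [-0.   0.1 -0.3] w 0.0359 clk 4.5
x [-0.03   0.411  0.911] z [-0.12   0.904 -0.411] grasp [ 0.4966 -0.2213  0.4025]
to [ 0.4882 -0.4146  0.1301] dp tot (units, current axes) [-2.728 -0.215  0.778] twist tot (units) [-0.0428  0.0779  0.004 ]
dp in target axes [-2.818 -0.24   0.304]
```

Call:
{"api": "apply_moves", "payload": {
  "dp": [
    [-0.34,-0.03,0.1],
    [-0.34,-0.03,0.1],
    [-0.34,-0.03,0.1],
    [-0.34,-0.03,0.1],
    [-0.34,-0.03,0.1],
    [-0.34,-0.03,0.1],
    [-0.2,-0.03,0.05],
    [0,0,0],
    [0,0,0],
    [0,0,0],
    [0,0,0]
  ],
  "twist": [
    [0,0,0],
    [0,0,0],
    [0,0,0],
    [0,0,0],
    [0,0,0],
    [0,0,0],
    [0,0,0],
    [-0.02,0.04,0],
    [-0.02,0.04,0],
    [0,0,0],
    [0,0,0]
  ],
  "jaw": [147,147,147,147,147,147,147,147,147,147,147]
}}

```text
clock: 5.6
tcp_pos: [0.4966, -0.4043, 0.1791]
orientation: [-1.394, -1.482, -0.978]
contact_force: [0.3, 0.6, 0.1]
grip_width: 0.0362
```

Run:
```python
from fk import *
plan((.483,-.255,.048),75,2)
```

```text
q [ 0.946  0.99  -0.327  1.471 -0.551  1.657  2.499] t [ 0.4966 -0.4043  0.1791] F [0.3 0.6 0.1] w 0.0362 clk 5.6
x [-0.011  0.327  0.945] z [-0.071  0.942 -0.327] grasp [ 0.4857 -0.2583  0.1284]
to [ 0.4882 -0.4046  0.0881] dp tot (units, current axes) [-0.717 -0.06   0.251] twist tot (units) [-0.0181  0.0343 -0.0009]
dp in target axes [-0.732 -0.07   0.196]
```

Call:
{"api": "apply_moves", "payload": {
  "dp": [
    [0,0,0],
    [0,0,0],
    [-0.2,-0.02,0.05],
    [-0.2,-0.02,0.05],
    [-0.2,-0.02,0.05],
    [-0.1,0,0.03],
    [0,0,0]
  ],
  "twist": [
    [-0.009,0.017,0],
    [-0.009,0.017,0],
    [0,0,0],
    [0,0,0],
    [0,0,0],
    [0,0,0],
    [0,0,0]
  ],
  "jaw": [147,147,147,147,147,147,147]
}}

```text
clock: 6.3
tcp_pos: [0.4925, -0.4056, 0.0942]
orientation: [-1.374, -1.427, -1.05]
contact_force: [0.7, 0.2, 0.3]
grip_width: 0.0357
```

Run:
```python
from fk import *
plan((.483,-.21,.043),75,2)
from bench import r
for n in("scene","side"):
    f=r.grab_frame(n);pickle.dump(f,open(f"pics/{n}1.pkl","wb"))
    u,v,w,h=((120,130,170,130) if n=="scene" else (170,190,140,170))
    cv2.imwrite(f"pics/{n}1.png",cv2.resize(f["color"][v:v+h,u:u+w,::-1],None,fx=3.4,fy=3.4,interpolation=2))
```

```text
q [ 0.96   1.128 -0.327  1.442 -0.561  1.611  2.562] t [ 0.4925 -0.4056  0.0942] F [0.7 0.2 0.3] w 0.0357 clk 6.3
x [-0.013  0.266  0.964] z [-0.033  0.963 -0.266] grasp [ 0.4874 -0.2563  0.053 ]
to [ 0.4882 -0.3596  0.0831] dp tot (units, current axes) [ 0.013 -0.022  0.395] twist tot (units) [0.0004 0.0036 0.0016]
dp in target axes [ 0.01  -0.022  0.395]
```

View pics/scene1.png

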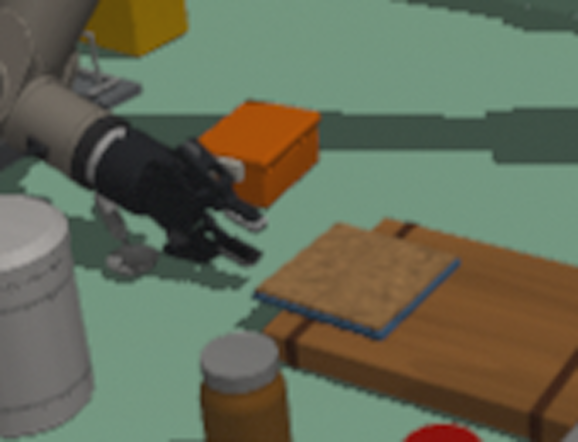

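View pics/side1.png

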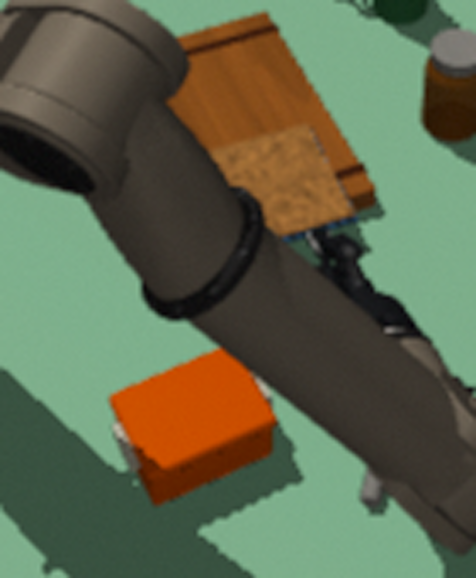

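Call:
{"api": "apply_moves", "payload": {
  "dp": [
    [0.01,0,0.1],
    [0,0,0.1],
    [0,0,0.1],
    [0,0,0.1],
    [0,0,0]
  ],
  "twist": [
    [0,0,0],
    [0,0,0],
    [0,0,0],
    [0,0,0],
    [0,0,0]
  ],
  "jaw": [147,147,147,147,147]
}}

```text
clock: 6.9
tcp_pos: [0.493, -0.3547, 0.0876]
orientation: [-1.373, -1.434, -1.053]
contact_force: [0.6, 0.1, 0.6]
grip_width: 0.036
```

```bash
cat > snap.py <<'E'
from fk import *
from bench import r
import sys
def snap(tag,boxes):
    for n,(u,v,w,h) in boxes.items():
        o=r.get_obs();f=r.grab_frame(n);pickle.dump((o,f),open(f"pics/{n}_{tag}.pkl","wb"))
        k=min(700/w,560/h);cv2.imwrite(f"pics/{n}_{tag}.png",cv2.resize(f["color"][v:v+h,u:u+w,::-1],None,fx=k,fy=k,interpolation=2))
E
python3 - <<'E'
from snap import *
plan((.483,-.21,.043),75,2)
snap("2",{"scene":(150,150,140,110)})
E
```

```text
q [ 0.936  1.108 -0.352  1.541 -0.584  1.514  2.585] t [ 0.493  -0.3547  0.0876] F [0.6 0.1 0.6] w 0.036 clk 6.9
x [-0.02   0.269  0.963] z [-0.032  0.963 -0.269] grasp [ 0.4879 -0.2055  0.0459]
to [ 0.4882 -0.3596  0.0831] dp tot (units, current axes) [-0.046 -0.041 -0.028] twist tot (units) [0.0005 0.0051 0.0048]
dp in target axes [-0.046 -0.041 -0.029]
```

View pics/scene_2.png

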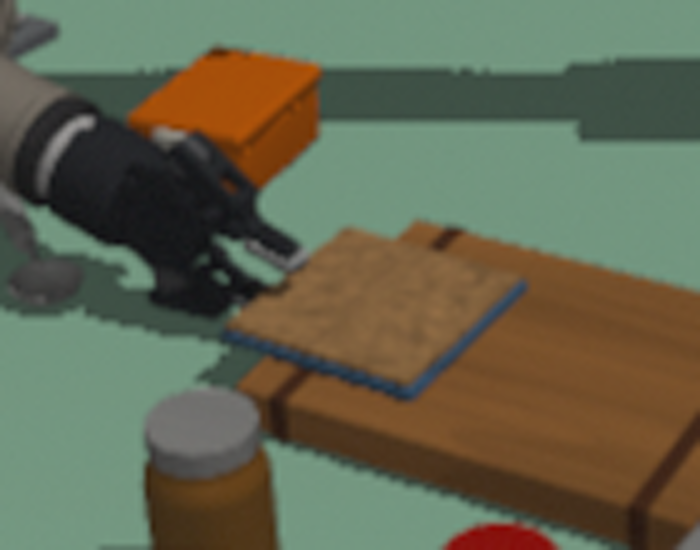

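Call:
{"api": "apply_moves", "payload": {
  "dp": [
    [0,0,0.035],
    [0,0,0],
    [0.04,0,0],
    [0.05,0,0],
    [0.05,0,0.01],
    [0.05,0,0.01],
    [0.05,0,0.01],
    [0,0,0]
  ],
  "twist": [
    [0,0,0],
    [0,0,0],
    [0,0,0],
    [0,0,0],
    [0,0,0],
    [0,0,0],
    [0,0,0],
    [0,0,0]
  ],
  "jaw": [147,147,147,147,147,147,147,147]
}}

```text
clock: 7.75
tcp_pos: [0.4919, -0.3418, 0.1156]
orientation: [-1.38, -1.437, -1.053]
contact_force: [-0.1, 0.5, -1.5]
grip_width: 0.0362
```

Run:
```python
from snap import *
plan((.4875,-.192,.072),75,2)
snap("3",{"scene":(150,150,140,110)})
```

```text
q [ 0.935  1.054 -0.365  1.585 -0.603  1.504  2.57 ] t [ 0.4919 -0.3418  0.1156] F [-0.1  0.5 -1.5] w 0.0362 clk 7.75
x [-0.019  0.274  0.961] z [-0.028  0.961 -0.275] grasp [ 0.4875 -0.1928  0.073 ]
to [ 0.4927 -0.3416  0.1121] dp tot (units, current axes) [-0.028  0.006  0.009] twist tot (units) [0.0025 0.008  0.0046]
dp in target axes [-0.028  0.007  0.009]
```

View pics/scene_3.png

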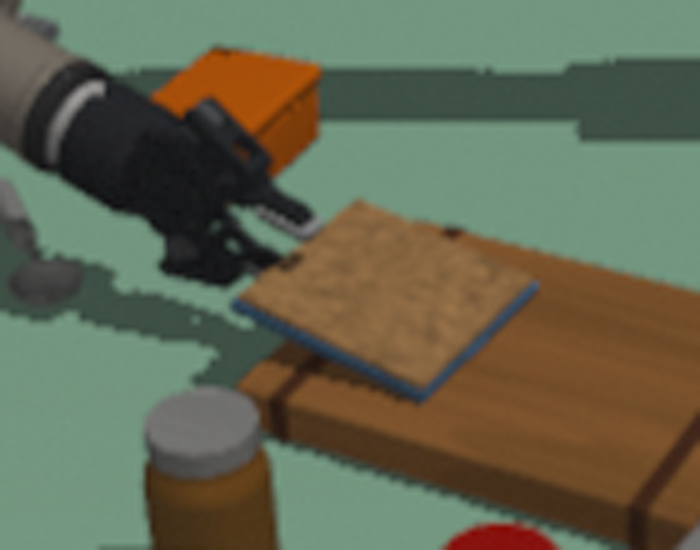

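Call:
{"api": "apply_moves", "payload": {
  "dp": [
    [0,0,0],
    [0,0,0],
    [0,0,0],
    [0,0,0],
    [0,0,0],
    [0,0,0]
  ],
  "twist": [
    [0,0,0],
    [0,0,0],
    [0,0,0],
    [0,0,0],
    [0,0,0],
    [0,0,0]
  ],
  "jaw": [165,185,205,225,240,240],
  "grip_force": 50
}}

```text
clock: 8.4
tcp_pos: [0.4917, -0.3422, 0.1149]
orientation: [-1.38, -1.435, -1.053]
contact_force: [0.3, -1.1, -0.4]
grip_width: 0.0108
```

Run:
```python
from snap import *
plan((.4875,-.16,.2),45,2)
snap("4",{"scene":(150,150,140,110)})
```

```text
q [ 0.935  1.055 -0.365  1.585 -0.604  1.505  2.569] t [ 0.4917 -0.3422  0.1149] F [ 0.3 -1.1 -0.4] w 0.0108 clk 8.4
x [-0.018  0.273  0.962] z [-0.028  0.962 -0.273] grasp [ 0.4874 -0.1931  0.0725]
to [ 0.4913 -0.2695  0.3096] dp tot (units, current axes) [1.726 0.031 0.139] twist tot (units) [ 0.0037 -0.2428  0.0031]
dp in target axes [ 1.575  0.018 -0.72 ]
```

View pics/scene_4.png

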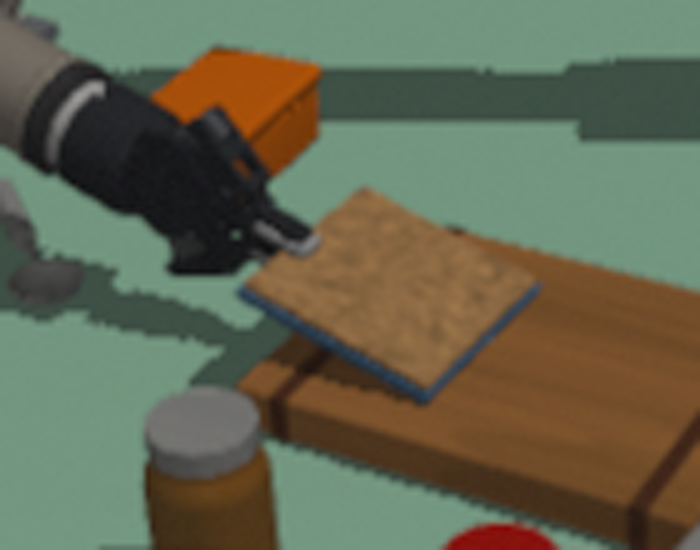

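Call:
{"api": "apply_moves", "payload": {
  "dp": [
    [0.2,0,-0.06],
    [0.3,0,-0.085],
    [0.3,0,-0.085],
    [0.2,0,0],
    [0.2,0,0],
    [0.2,0,0],
    [0.2,0,0],
    [0.2,0,0],
    [0.2,0,0],
    [0,0,0]
  ],
  "twist": [
    [0,0,0],
    [0,0,0],
    [0,0,0],
    [0,-0.06,0],
    [0,-0.06,0],
    [0,-0.06,0],
    [0,-0.06,0],
    [0,-0.06,0],
    [0,-0.06,0],
    [0,0,0]
  ],
  "jaw": [240,240,240,240,240,240,240,240,240,240]
}}

```text
clock: 9.45
tcp_pos: [0.4851, -0.2598, 0.3315]
orientation: [-1.904, -1.971, -0.498]
contact_force: [0.9, 1.1, -2.6]
grip_width: 0.0111
```

Run:
```python
from snap import *
plan((.4875,-.08,.225),0,2)
plan((.4875,-.030,.12),-65,2)
snap("5",{"scene":(130,80,200,160)})
```

```text
q [ 0.713  0.457 -0.281  1.832 -0.359  1.131  2.247] t [ 0.4851 -0.2598  0.3315] F [ 0.9  1.1 -2.6] w 0.0111 clk 9.45
x [-0.032  0.875  0.483] z [-0.01   0.483 -0.875] grasp [ 0.4835 -0.1849  0.1958]
to [ 0.4875 -0.08    0.38  ] dp tot (units, current axes) [1.505 0.072 0.37 ] twist tot (units) [ 0.0033 -0.2408 -0.0003]
dp in target axes [ 1.497  0.073 -0.404]
q [ 0.713  0.457 -0.281  1.832 -0.359  1.131  2.247] t [ 0.4851 -0.2598  0.3315] F [ 0.9  1.1 -2.6] w 0.0111 clk 9.45
x [-0.032  0.875  0.483] z [-0.01   0.483 -0.875] grasp [ 0.4835 -0.1849  0.1958]
to [0.4826 0.1104 0.1855] dp tot (units, current axes) [2.112 0.072 2.556] twist tot (units) [ 0.0029 -0.7825 -0.0023]
dp in target axes [ 2.406  0.087 -2.281]
```

View pics/scene_5.png

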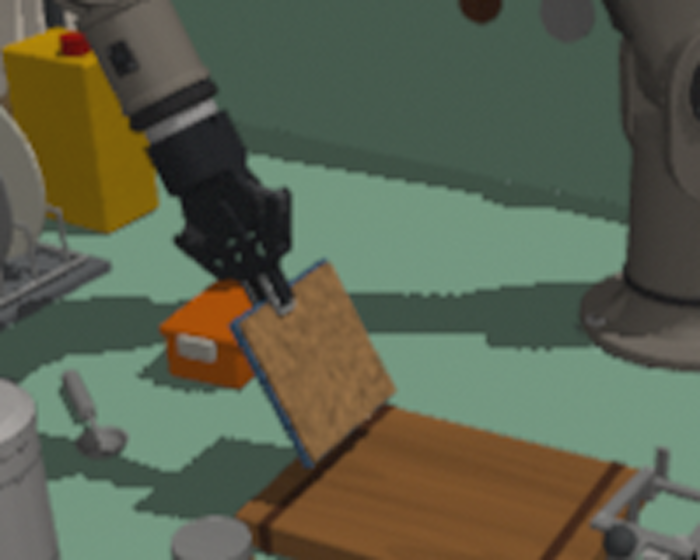

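Call:
{"api": "apply_moves", "payload": {
  "dp": [
    [0.25,0,0],
    [0.25,0,0],
    [0.25,0,0],
    [0.25,0,0],
    [0.35,0,0],
    [0.35,0,0],
    [0.35,0,0],
    [0.35,0,0],
    [0.25,0,0],
    [0.25,0,0],
    [0.25,0,0],
    [0.25,0,0],
    [0,0,0]
  ],
  "twist": [
    [0,-0.06,0],
    [0,-0.06,0],
    [0,-0.06,0],
    [0,-0.06,0],
    [0,-0.06,0],
    [0,-0.06,0],
    [0,-0.06,0],
    [0,-0.06,0],
    [0,-0.06,0],
    [0,-0.06,0],
    [0,-0.06,0],
    [0,-0.06,0],
    [0,0,0]
  ],
  "jaw": [240,240,240,240,240,240,240,240,240,240,240,240,240]
}}

```text
clock: 10.8
tcp_pos: [0.4756, 0.0971, 0.234]
orientation: [1.593, 1.61, -0.959]
contact_force: [-0.7, -0.1, -3.8]
grip_width: 0.0109
```

Run:
```python
from snap import *
plan((.4835,-.030,.105),-65,4)
snap("6",{"scene":(150,80,200,160)})
```

```text
q [-0.436  0.615 -0.158  2.041  0.864  1.414  0.405] t [0.4756 0.0971 0.234 ] F [-0.7 -0.1 -3.8] w 0.0109 clk 10.8
x [-0.031  0.507 -0.861] z [-0.036 -0.862 -0.506] grasp [ 0.47   -0.0365  0.1555]
to [0.4737 0.1101 0.1705] dp tot (units, current axes) [0.511 0.006 0.174] twist tot (units) [-0.0459 -0.0462  0.0002]
dp in target axes [ 0.526 -0.008  0.124]
```

View pics/scene_6.png

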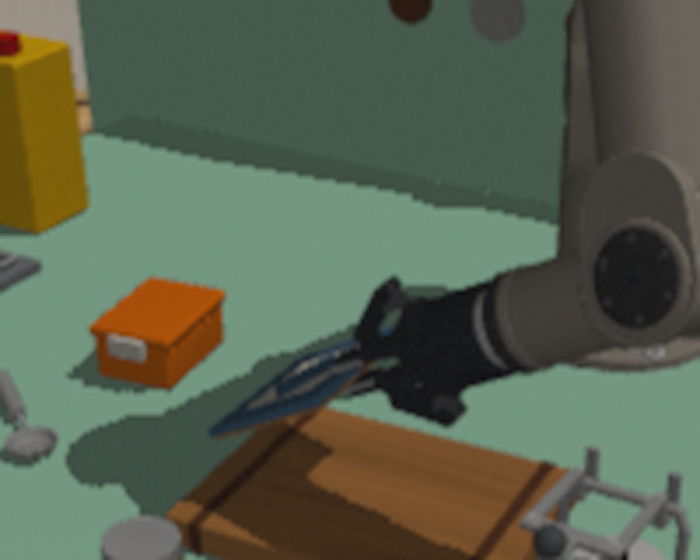

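Call:
{"api": "apply_moves", "payload": {
  "dp": [
    [0,0,0],
    [0,0,0],
    [0.13,0,0.03],
    [0.13,0,0.03],
    [0.13,0,0.03],
    [0.1,0,0.03],
    [0,0,0]
  ],
  "twist": [
    [-0.023,-0.023,0],
    [-0.023,-0.023,0],
    [0,0,0],
    [0,0,0],
    [0,0,0],
    [0,0,0],
    [0,0,0]
  ],
  "jaw": [240,240,240,240,240,240,240]
}}

```text
clock: 11.55
tcp_pos: [0.4792, 0.0958, 0.177]
orientation: [1.492, 1.555, -0.939]
contact_force: [-0.7, -0.5, -3.3]
grip_width: 0.0103
```

Run:
```python
from snap import *
plan((.479,-.030,.094),-65,4)
snap("7",{"scene":(180,120,140,110),"side":(150,180,160,120)})
```

```text
q [-0.474  0.739 -0.129  2.052  0.975  1.388  0.266] t [0.4792 0.0958 0.177 ] F [-0.7 -0.5 -3.3] w 0.0103 clk 11.55
x [-0.017  0.431 -0.902] z [ 0.038 -0.901 -0.432] grasp [ 0.4851 -0.0439  0.1101]
to [0.4692 0.1101 0.1595] dp tot (units, current axes) [ 0.184 -0.078 -0.048] twist tot (units) [-0.0119 -0.0048 -0.0061]
dp in target axes [ 0.185 -0.075 -0.052]
```

View pics/scene_7.png

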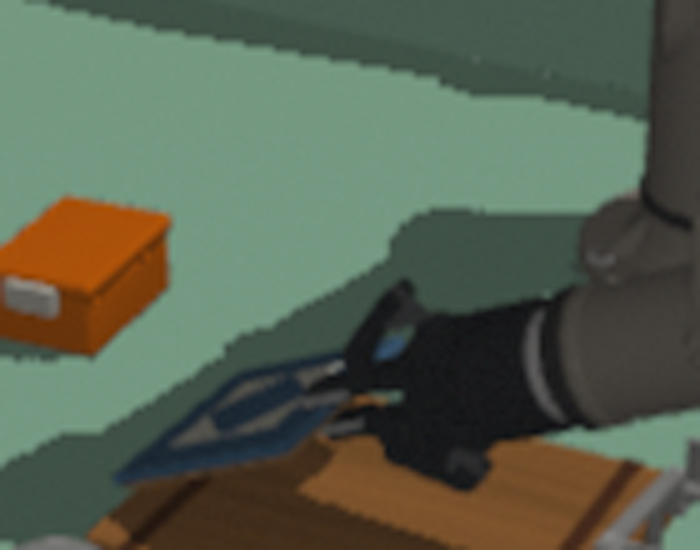

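View pics/side_7.png

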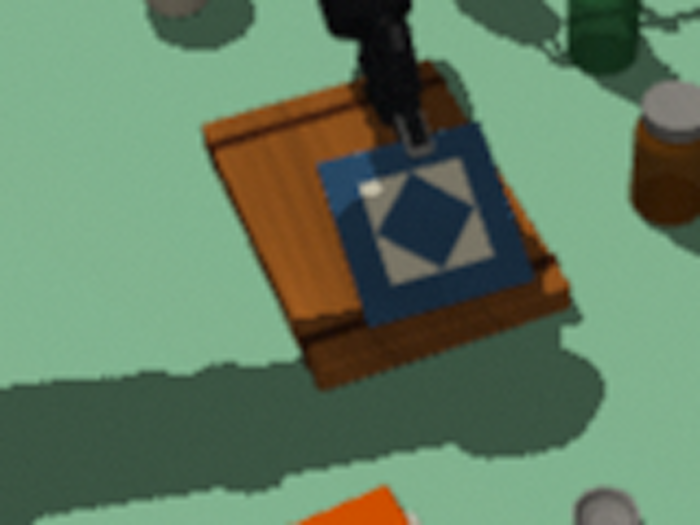

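```bash
cat > triv.py <<'E'
from snap import *
def triv(f):
    P=cloud(f);C=f["color"].astype(int);hsv=cv2.cvtColor(f["color"],cv2.COLOR_RGB2HSV)
    x,y,z=np.moveaxis(P,-1,0)
    b=(hsv[...,0]>95)&(hsv[...,0]<125)&(hsv[...,1]>90)&(x>.3)&(x<.65)&(y>-.3)&(y<.25)&(z>.02)&(z<.2)
    k,l,s,_=cv2.connectedComponentsWithStats(cv2.morphologyEx(b.astype(np.uint8),cv2.MORPH_CLOSE,np.ones((3,3))));m=(l==1+np.argmax(s[1:,4]))&b
    h=cv2.convexHull(np.argwhere(m)[:,::-1].astype(np.int32));mm=np.zeros(m.shape,np.uint8);cv2.fillPoly(mm,[h],1)
    Q=P[m];A=np.c_[Q[:,:2],np.ones(len(Q))];co=np.linalg.lstsq(A,Q[:,2],rcond=None)[0]
    for _ in range(3):
        e=abs(A@co-Q[:,2])<.006;co=np.linalg.lstsq(A[e],Q[e,2],rcond=None)[0]
    n=np.array([-co[0],-co[1],1]);n/=np.linalg.norm(n)
    # in plane coordinates via 2D rect of rotated pts
    ax=np.cross([0,1,0],n);ax/=np.linalg.norm(ax);ay=np.cross(n,ax)
    Q=Q[e];c0=Q.mean(0);uv=np.c_[(Q-c0)@ax,(Q-c0)@ay]
    c,s,a=rect(uv);ctr=c0+(c[0]*ax+c[1]*ay)/1000
    print("n",n.round(3),"ctr(glaze)",ctr.round(4),"size",s,"ang",a,"npts",len(Q));return n,ctr,P
E
python3 - <<'E'
from triv import *
for n in("side","scene"):
    o,f=pickle.load(open(f"pics/{n}_7.pkl","rb"));triv(f)
E
```

```text
n [ 0.018 -0.436  0.9  ] ctr(glaze) [ 0.4729 -0.113   0.0844] size [136.9 139.7] ang 1.73 npts 918
n [ 0.034 -0.434  0.9  ] ctr(glaze) [ 0.4785 -0.1103  0.0835] size [133.4 141.9] ang 3.39 npts 291
```

Call:
{"api": "apply_moves", "payload": {
  "dp": [
    [0.05,0,-0.05],
    [0.05,0,-0.04],
    [0.03,0,-0.015],
    [0.02,0,0],
    [0.01,0,0],
    [0,0,0]
  ],
  "twist": [
    [0,0,0],
    [0,0,0],
    [0,0,0],
    [0,0,0],
    [0,0,0],
    [0,0,0]
  ],
  "jaw": [240,240,240,240,240,240]
}}

```text
clock: 12.25
tcp_pos: [0.4789, 0.1183, 0.1667]
orientation: [1.492, 1.554, -0.935]
contact_force: [0.2, -0.4, -3.7]
grip_width: 0.0107
```

Run:
```python
from triv import *
plan((.479,-.030,.094),-65,4)
snap("8",{"side":(150,180,160,120)})
o,f=pickle.load(open("pics/side_8.pkl","rb"));n,c,P=triv(f)
e=c-.07*np.array([0,n[2],-n[1]])-.012*n;print("low edge",e)
```

```text
q [-0.501  0.767 -0.141  2.026  0.953  1.402  0.247] t [0.4789 0.1183 0.1667] F [ 0.2 -0.4 -3.7] w 0.0107 clk 12.25
x [-0.015  0.432 -0.902] z [ 0.041 -0.901 -0.432] grasp [ 0.4853 -0.0213  0.0997]
to [0.4692 0.1101 0.1595] dp tot (units, current axes) [ 0.026 -0.084  0.084] twist tot (units) [-0.0104 -0.0051 -0.0073]
dp in target axes [ 0.028 -0.086  0.082]
n [ 0.018 -0.441  0.897] ctr(glaze) [ 0.4737 -0.0908  0.0727] size [138.7 140.9] ang 1.69 npts 913
low edge [ 0.47348794 -0.14834759  0.03103297]
```

Call:
{"api": "apply_moves", "payload": {
  "dp": [
    [0.015,0,0.007],
    [0,0,0]
  ],
  "twist": [
    [0,0,0],
    [0,0,0]
  ],
  "jaw": [240,240]
}}

```text
clock: 12.5
tcp_pos: [0.479, 0.1178, 0.1648]
orientation: [1.493, 1.553, -0.935]
contact_force: [-0.4, 0.7, -3.2]
grip_width: 0.011
```

Call:
{"api": "apply_moves", "payload": {
  "dp": [
    [0.015,0,0.007],
    [0,0,0]
  ],
  "twist": [
    [0,0,0],
    [0,0,0]
  ],
  "jaw": [240,240]
}}

```text
clock: 12.7
tcp_pos: [0.4791, 0.1176, 0.1632]
orientation: [1.492, 1.551, -0.936]
contact_force: [-0.5, -0.3, -0.9]
grip_width: 0.0109
```

Call:
{"api": "apply_moves", "payload": {
  "dp": [
    [0,0,0],
    [0,0,0],
    [0,0,0],
    [0,0,0],
    [0,0,0],
    [0,0,0],
    [0,0,0],
    [0,0,0],
    [0,0,0],
    [0,0,0],
    [0,0,0]
  ],
  "twist": [
    [0,0,0],
    [0,0,0],
    [0,0,0],
    [0,0,0],
    [0,0,0],
    [0,0,0],
    [0,0,0],
    [0,0,0],
    [0,0,0],
    [0,0,0],
    [0,0,0]
  ],
  "jaw": [220,212,204,196,188,180,172,164,156,150,150]
}}

```text
clock: 13.8
tcp_pos: [0.4791, 0.1167, 0.1635]
orientation: [1.491, 1.55, -0.938]
contact_force: [-0.0, 0.4, -1.3]
grip_width: 0.0353
```

Run:
```python
from triv import *
plan((.479,-.030,.094),-65,4)
snap("9",{"scene":(180,140,140,110),"side":(150,180,160,120)})
for k in("side","scene"):
    o,f=pickle.load(open(f"pics/{k}_9.pkl","rb"));n,c,P=triv(f)
    e=c-.07*np.array([0,n[2],-n[1]])-.012*n;print("low edge",e)
```

```text
q [-0.501  0.774 -0.139  2.026  0.956  1.401  0.241] t [0.4791 0.1167 0.1635] F [-0.   0.4 -1.3] w 0.0353 clk 13.8
x [-0.013  0.428 -0.904] z [ 0.04  -0.903 -0.428] grasp [ 0.4853 -0.0233  0.0971]
to [0.4692 0.1101 0.1595] dp tot (units, current axes) [ 0.008 -0.085  0.06 ] twist tot (units) [-0.0112 -0.003  -0.008 ]
dp in target axes [ 0.01  -0.086  0.058]
n [ 0.016 -0.356  0.934] ctr(glaze) [ 0.4736 -0.0889  0.0658] size [138.8 141. ] ang 2.49 npts 894
low edge [ 0.4733676  -0.15002277  0.02969112]
n [ 0.024 -0.357  0.934] ctr(glaze) [ 0.4802 -0.0834  0.0668] size [132.8 137.7] ang 2.29 npts 424
low edge [ 0.47991267 -0.14451343  0.03065323]
```

View pics/scene_9.png

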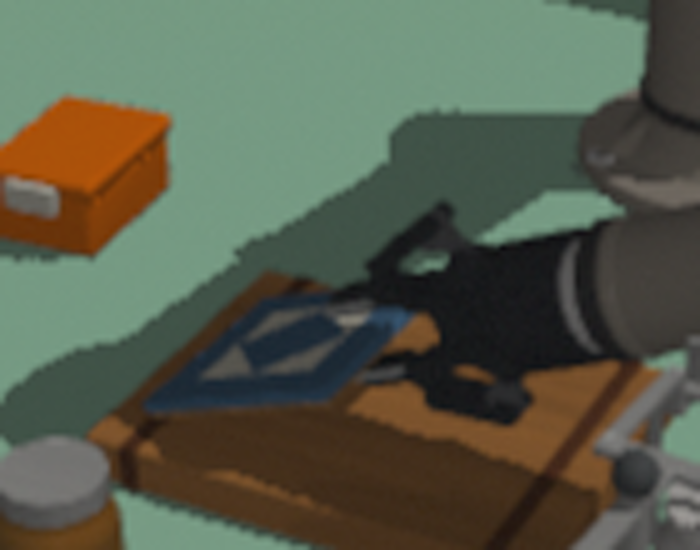

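Call:
{"api": "apply_moves", "payload": {
  "dp": [
    [0.04,0,-0.005],
    [0.04,0,-0.005],
    [0.04,0,-0.01],
    [0.04,0,-0.01],
    [0.03,0,-0.01],
    [0,0,0]
  ],
  "twist": [
    [0,0,0],
    [0,0,0],
    [0,0,0],
    [0,0,0],
    [0,0,0],
    [0,0,0]
  ],
  "jaw": [150,150,150,150,150,150]
}}

```text
clock: 14.5
tcp_pos: [0.4785, 0.1325, 0.1428]
orientation: [1.491, 1.551, -0.938]
contact_force: [-0.2, 0.4, -1.2]
grip_width: 0.035
```

Run:
```python
from triv import *
plan((.479,-.030,.094),-65,4)
snap("10",{"scene":(200,160,100,80),"side":(150,180,160,120)})
for k in("side","scene"):
    o,f=pickle.load(open(f"pics/{k}_10.pkl","rb"));n,c,P=triv(f)
    a=np.array([0,n[2],-n[1]]);print("low edge",c-.07*a-.012*n,"hi edge",c+.07*a-.012*n)
```

```text
q [-0.52   0.819 -0.146  2.003  0.946  1.399  0.213] t [0.4785 0.1325 0.1428] F [-0.2  0.4 -1.2] w 0.035 clk 14.5
x [-0.014  0.429 -0.903] z [ 0.04  -0.903 -0.429] grasp [ 0.4847 -0.0074  0.0763]
to [0.4692 0.1101 0.1595] dp tot (units, current axes) [-0.205 -0.084  0.105] twist tot (units) [-0.011  -0.0032 -0.0076]
dp in target axes [-0.202 -0.09   0.104]
n [ 0.007 -0.183  0.983] ctr(glaze) [ 0.4729 -0.0836  0.0538] size [137.8 141.2] ang 1.89 npts 866
low edge [ 0.47280766 -0.15020016  0.02917752] hi edge [ 0.47280766 -0.01256441  0.05477755]
n [ 0.013 -0.179  0.984] ctr(glaze) [ 0.4786 -0.0775  0.0546] size [139.  137.5] ang 2.24 npts 597
low edge [ 0.47845102 -0.14424899  0.03020768] hi edge [ 0.47845102 -0.00653002  0.05531041]
```

View pics/scene_10.png

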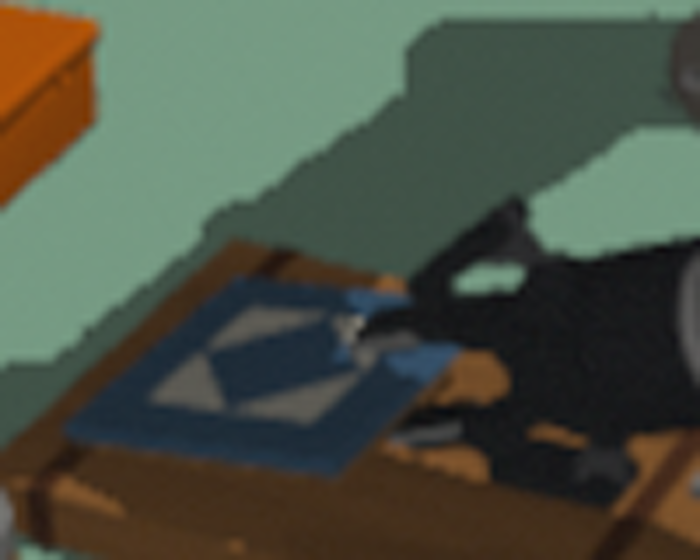

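Call:
{"api": "apply_moves", "payload": {
  "dp": [
    [0.03,0,-0.005],
    [0.03,0,-0.005],
    [0.01,0,0],
    [0,0,0]
  ],
  "twist": [
    [0,0,0],
    [0,0,0],
    [0,0,0],
    [0,0,0]
  ],
  "jaw": [150,150,150,150]
}}

```text
clock: 15.0
tcp_pos: [0.4785, 0.1369, 0.1359]
orientation: [1.492, 1.549, -0.937]
contact_force: [0.6, -0.1, -2.3]
grip_width: 0.0353
```

Call:
{"api": "apply_moves", "payload": {
  "dp": [
    [0.02,0,0],
    [0,0,0]
  ],
  "twist": [
    [0,0,0],
    [0,0,0]
  ],
  "jaw": [150,150]
}}

```text
clock: 15.2
tcp_pos: [0.4785, 0.1379, 0.1336]
orientation: [1.492, 1.549, -0.938]
contact_force: [0.5, 0.9, -1.6]
grip_width: 0.035
```

Run:
```python
from triv import *
plan((.479,-.030,.094),-65,4)
snap("11",{"scene":(200,160,100,80),"side":(150,180,160,120)})
for k in("side","scene"):
    o,f=pickle.load(open(f"pics/{k}_11.pkl","rb"));n,c,P=triv(f)
    a=np.array([0,n[2],-n[1]]);print("low edge",c-.07*a-.012*n,"hi edge",c+.07*a-.012*n)
```

```text
q [-0.526  0.839 -0.148  1.993  0.943  1.398  0.2  ] t [0.4785 0.1379 0.1336] F [ 0.5  0.9 -1.6] w 0.035 clk 15.2
x [-0.013  0.428 -0.904] z [ 0.04  -0.903 -0.428] grasp [ 0.4846 -0.002   0.0672]
to [0.4692 0.1101 0.1595] dp tot (units, current axes) [-0.293 -0.086  0.113] twist tot (units) [-0.0113 -0.003  -0.0083]
dp in target axes [-0.291 -0.093  0.113]
n [ 0.002 -0.105  0.994] ctr(glaze) [ 0.4734 -0.0817  0.0485] size [138. 148.] ang 1.66 npts 834
low edge [ 0.4733853  -0.15004307  0.02922422] hi edge [ 0.4733853  -0.01081873  0.04393834]
n [ 0.011 -0.101  0.995] ctr(glaze) [ 0.4772 -0.0753  0.049 ] size [136.5 138.4] ang 2.48 npts 666
low edge [ 0.47704304 -0.14376456  0.02998571] hi edge [ 0.47704304 -0.00449143  0.04414415]
```

View pics/scene_11.png

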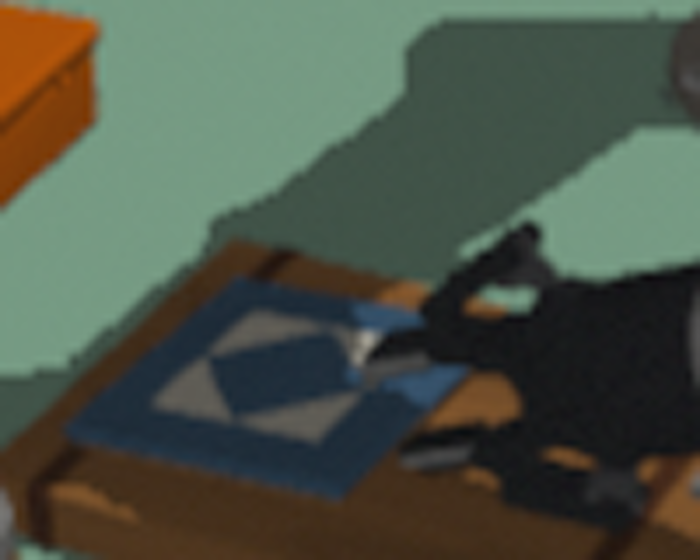

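Call:
{"api": "apply_moves", "payload": {
  "dp": [
    [0.018,0,0],
    [0,0,0]
  ],
  "twist": [
    [0,0,0],
    [0,0,0]
  ],
  "jaw": [150,150]
}}

```text
clock: 15.5
tcp_pos: [0.4785, 0.1388, 0.1318]
orientation: [1.492, 1.549, -0.937]
contact_force: [-0.6, 0.5, -2.6]
grip_width: 0.0353
```

Call:
{"api": "apply_moves", "payload": {
  "dp": [
    [0.018,0,0],
    [0,0,0]
  ],
  "twist": [
    [0,0,0],
    [0,0,0]
  ],
  "jaw": [150,150]
}}

```text
clock: 15.7
tcp_pos: [0.4785, 0.1397, 0.1297]
orientation: [1.492, 1.548, -0.937]
contact_force: [-0.4, 0.4, -0.8]
grip_width: 0.035
```

Call:
{"api": "apply_moves", "payload": {
  "dp": [
    [0.018,0,0],
    [0,0,0]
  ],
  "twist": [
    [0,0,0],
    [0,0,0]
  ],
  "jaw": [150,150]
}}

```text
clock: 15.9
tcp_pos: [0.4786, 0.1405, 0.1279]
orientation: [1.492, 1.547, -0.938]
contact_force: [-1.0, -0.4, 0.5]
grip_width: 0.0352
```

Run:
```python
from triv import *
plan((.479,-.030,.094),-65,4)
snap("12",{"scene":(200,160,100,80),"side":(150,180,160,120)})
for k in("side","scene"):
    o,f=pickle.load(open(f"pics/{k}_12.pkl","rb"));n,c,P=triv(f)
    a=np.array([0,n[2],-n[1]]);print("low edge",c-.07*a-.012*n,"hi edge",c+.07*a-.012*n)
```

```text
q [-0.53   0.851 -0.148  1.987  0.942  1.397  0.193] t [0.4786 0.1405 0.1279] F [-1.  -0.4  0.5] w 0.0352 clk 15.9
x [-0.012  0.427 -0.904] z [ 0.039 -0.903 -0.427] grasp [0.4847 0.0005 0.0617]
to [0.4692 0.1101 0.1595] dp tot (units, current axes) [-0.345 -0.087  0.113] twist tot (units) [-0.0113 -0.0023 -0.0087]
dp in target axes [-0.343 -0.096  0.113]
n [ 0.004 -0.062  0.998] ctr(glaze) [ 0.4728 -0.0804  0.0452] size [138.4 148.8] ang 2.5 npts 813
low edge [ 0.47270366 -0.1495599   0.02888926] hi edge [ 0.47270366 -0.00983295  0.03760689]
n [ 0.01  -0.06   0.998] ctr(glaze) [ 0.4777 -0.0746  0.0456] size [139.1 137.5] ang 1.28 npts 688
low edge [ 0.4775758  -0.14373717  0.02949458] hi edge [ 0.4775758  -0.00399236  0.03783541]
```

View pics/scene_12.png

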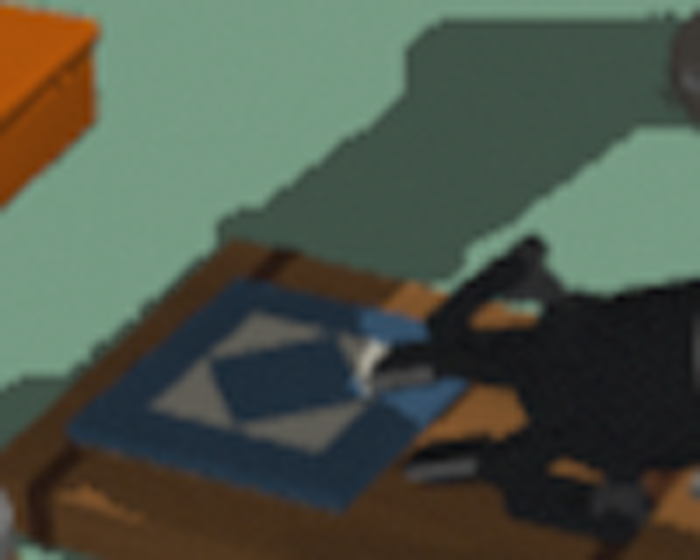

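Call:
{"api": "apply_moves", "payload": {
  "dp": [
    [0.036,0,-0.075],
    [0.036,0,-0.075],
    [0.036,0,-0.075],
    [0.036,0,-0.075],
    [0,0,0],
    [0,0,0]
  ],
  "twist": [
    [0,0,0],
    [0,0,0],
    [0,0,0],
    [0,0,0],
    [0,0,0],
    [0,0,0]
  ],
  "jaw": [150,150,150,150,150,150]
}}

```text
clock: 16.6
tcp_pos: [0.4768, 0.1854, 0.128]
orientation: [1.491, 1.548, -0.936]
contact_force: [0.2, -1.4, 1.2]
grip_width: 0.0349
```

Run:
```python
from triv import *
plan((.479,.09,.15),-40,4)
snap("13",{"scene":(200,160,100,80),"side":(150,180,160,120)})
for k in("side","scene"):
    o,f=pickle.load(open(f"pics/{k}_13.pkl","rb"));n,c,P=triv(f)
```

```text
q [-0.578  0.867 -0.173  1.932  0.891  1.447  0.195] t [0.4768 0.1854 0.128 ] F [ 0.2 -1.4  1.2] w 0.0349 clk 16.6
x [-0.012  0.428 -0.904] z [ 0.041 -0.903 -0.428] grasp [0.4831 0.0455 0.0617]
to [0.4721 0.1894 0.2687] dp tot (units, current axes) [-1.045 -0.03  -0.533] twist tot (units) [-0.0085  0.2055 -0.0108]
dp in target axes [-0.726 -0.037 -0.921]
n [0.002 0.001 1.   ] ctr(glaze) [ 0.4735 -0.0815  0.0412] size [138.7 143.1] ang 1.28 npts 777
n [0.005 0.001 1.   ] ctr(glaze) [ 0.4759 -0.0743  0.0414] size [141.9 138.3] ang 1.95 npts 817
```

View pics/side_13.png

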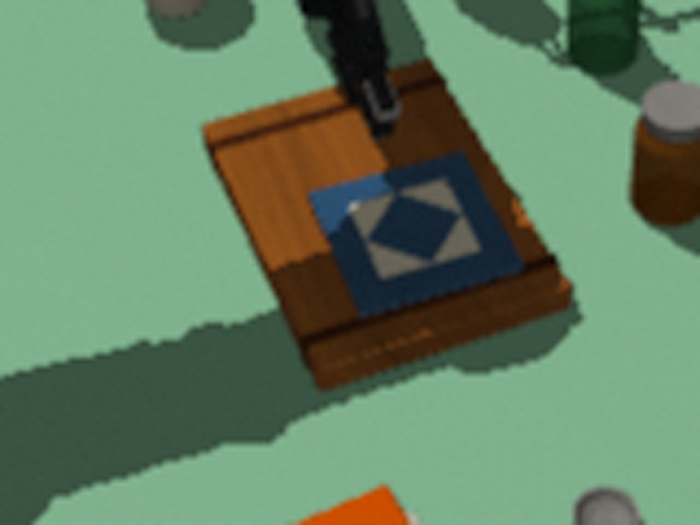

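Call:
{"api": "apply_moves", "payload": {
  "dp": [
    [-0.3,0,-0.14],
    [-0.3,0,-0.14],
    [-0.3,0,-0.14],
    [-0.3,0,-0.14],
    [-0.3,0,-0.14],
    [-0.3,0,-0.14],
    [-0.25,0,-0.25],
    [-0.25,0,-0.25],
    [-0.1,0,-0.2],
    [0,0,-0.1],
    [0,0,0],
    [0,0,0],
    [0,0,0],
    [0,0,0],
    [0,0,0]
  ],
  "twist": [
    [0,0,0],
    [0,0,0],
    [0,0,0],
    [0,0,0],
    [0,0.06,0],
    [0,0.06,0],
    [0,0.06,0],
    [0,0.06,0],
    [0,0.06,0],
    [0,0.06,0],
    [0,0.06,0],
    [0,0.06,0],
    [0,0.06,0],
    [0,0,0],
    [0,0,0]
  ],
  "jaw": [100,100,100,100,100,100,100,100,100,100,100,100,100,100,100]
}}

```text
clock: 18.2
tcp_pos: [0.4736, 0.1823, 0.5014]
orientation: [-2.169, -2.243, -0.051]
contact_force: [0.7, 0.3, 0.5]
grip_width: 0.0519
```

```bash
cat >> fk.py <<'E'
def planR(g,hx):
    # tool down, tool x heading hx deg
    from bench import r
    o=add();R=Ro.from_rotvec(o["orientation"]).as_matrix()
    xx=np.array([np.cos(np.radians(hx)),np.sin(np.radians(hx)),0]);zz=np.array([0,0,-1.]);Rt=np.c_[xx,np.cross(zz,xx),zz]
    t=np.array(g)+[0,0,.155]
    print("to",t.round(4),"dp cur",(R.T@(t-o["tcp_pos"])/.12).round(3),"dp tgt axes",(Rt.T@(t-o["tcp_pos"])/.12).round(3),"twist",(Ro.from_matrix(R.T@Rt).as_rotvec()/np.radians(120)).round(4))
E
python3 - <<'E'
from triv import *
planR((.53,.257,.325),2)
E
```

```text
q [-0.209  0.128 -0.299  1.813  0.008  1.181  1.095] t [0.4736 0.1823 0.5014] F [0.7 0.3 0.5] w 0.0519 clk 18.2
x [-0.034  0.999  0.038] z [ 0.008  0.038 -0.999] grasp [0.4747 0.1882 0.3465]
to [0.53  0.257 0.48 ] dp cur [0.599 0.489 0.206] dp tgt axes [ 0.492 -0.606  0.178] twist [-0.0109 -0.0176  0.7492]
```

Call:
{"api": "apply_moves", "payload": {
  "dp": [
    [0,0,0],
    [0,0,0],
    [0,0,0],
    [0,0,0],
    [0,0,0],
    [0,0,0],
    [0,0,0],
    [0,0,0],
    [0,0,0],
    [0,0,0],
    [0,0,0],
    [0,0,0],
    [0.125,-0.15,0.045],
    [0.125,-0.15,0.045],
    [0.125,-0.15,0.045],
    [0.125,-0.15,0.045],
    [0,0,0],
    [0,0,0]
  ],
  "twist": [
    [-0.01,-0.017,0],
    [0,0,0.07],
    [0,0,0.07],
    [0,0,0.07],
    [0,0,0.07],
    [0,0,0.07],
    [0,0,0.07],
    [0,0,0.07],
    [0,0,0.07],
    [0,0,0.07],
    [0,0,0.07],
    [0,0,0.07],
    [0,0,0],
    [0,0,0],
    [0,0,0],
    [0,0,0],
    [0,0,0],
    [0,0,0]
  ],
  "jaw": [90,90,90,90,90,90,90,90,90,90,90,90,90,90,90,90,90,90]
}}

```text
clock: 20.0
tcp_pos: [0.5355, 0.2585, 0.4669]
orientation: [3.078, -0.071, 0.027]
contact_force: [-0.1, -0.6, 0.3]
grip_width: 0.0553
```

Run:
```python
from triv import *
planR((.53,.257,.325),-2.4)
snap("20",{"wrist":(0,0,512,384)})
```

```text
q [-0.422  0.306 -0.188  1.665  0.126  1.201 -0.696] t [0.5355 0.2585 0.4669] F [-0.1 -0.6  0.3] w 0.0553 clk 20.0
x [ 0.999 -0.046  0.019] z [ 0.016 -0.063 -0.998] grasp [0.538  0.2487 0.3122]
to [0.53  0.257 0.48 ] dp cur [-0.043  0.022 -0.109] dp tgt axes [-0.045  0.015 -0.109] twist [ 0.0299 -0.009  -0.0021]
```

View pics/wrist_20.png

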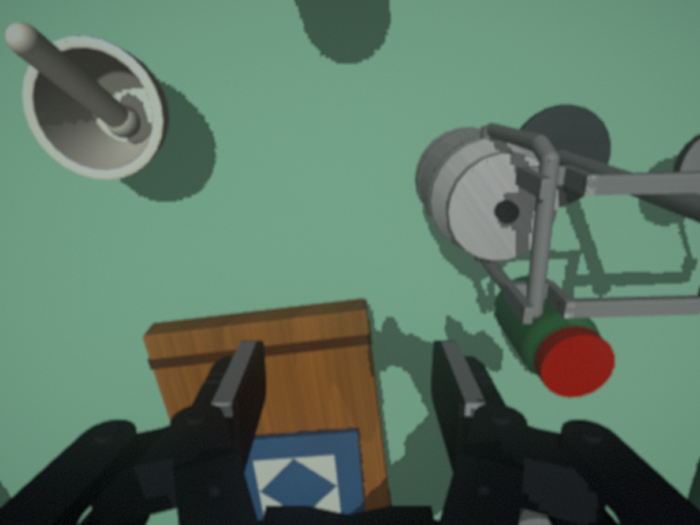

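Run:
```python
from triv import *
o,f=pickle.load(open("pics/wrist_20.pkl","rb"));P=cloud(f,o);x,y,z=np.moveaxis(P,-1,0)
reg=(x>.58)&(x<.72)&(y>.19)&(y<.33)
bar=reg&(z>.222)&(z<.2375)&(x<.66)
b=P[bar];print("bar",len(b),b.min(0).round(4),b.max(0).round(4))
s=b[(abs(b[:,1]-.257)<.018)];print("mid",s.mean(0).round(4),rect(s[:,:2]))
q=b[:,:2];print("bar all",rect(q)); d=np.linalg.svd(q-q.mean(0))[2][0];print("dir",np.degrees(np.arctan2(d[1],d[0])))
st=P[reg&(z>.24)&(z<.252)]
for lo,hi in((.2,.255),(.26,.32)):
    t=st[(st[:,1]>lo)&(st[:,1]<hi)&(st[:,0]>.65)]
    if len(t)>3: d=np.linalg.svd(t[:,:2]-t[:,:2].mean(0))[2][0];print("strip",len(t),t.mean(0).round(4),rect(t[:,:2]),np.degrees(np.arctan2(d[1],d[0])).round(2))
tips=P[reg&(z>.24)&(z<.256)&(x<.64)];print("tips",len(tips),tips.min(0).round(4) if len(tips) else "",tips.max(0).round(4) if len(tips) else "")
kn=P[reg&(z>.175)&(z<.19)];print("knob",kn.mean(0) if len(kn) else "")
```

```text
bar 2395 [0.6148 0.2249 0.222 ] [0.6409 0.3074 0.2375]
mid [0.6266 0.2545 0.232 ] (array([627.3, 256.9]), array([24.3, 35.9]), 0.02)
bar all (array([627.9, 266.2]), array([82.5, 24.6]), 88.44)
dir -90.66382141366124
strip 1093 [0.6734 0.2351 0.2454] (array([673.8, 234.2]), array([47.3, 11.8]), 2.07) 178.42
strip 936 [0.6663 0.2908 0.2457] (array([666.8, 290.5]), array([ 8.5, 33.6]), 88.16) -2.0
tips 792 [0.6147 0.231  0.24  ] [0.64   0.2959 0.2516]
knob [0.62258854 0.26393144 0.17806391]
```

Run:
```python
from triv import *
o,f=pickle.load(open("pics/wrist_20.pkl","rb"));P=cloud(f,o)
x,y,z=np.moveaxis(P,-1,0)
for lo in np.arange(.238,.290,.006):
    m=(x>.59)&(x<.66)&(y>lo)&(y<lo+.006)&(z>.222)&(z<.24);s=P[m]
    print(round(lo,3),len(s),s.min(0).round(4),s.max(0).round(4),np.median(s,0).round(4))
planR((.6275,.2635,.325),-1.8)
```

```text
0.238 349 [0.6148 0.238  0.222 ] [0.6394 0.2439 0.2399] [0.6256 0.2395 0.2318]
0.244 119 [0.6238 0.244  0.228 ] [0.6319 0.2499 0.2352] [0.6266 0.247  0.233 ]
0.25 118 [0.6236 0.25   0.228 ] [0.6323 0.2559 0.2351] [0.6266 0.253  0.2329]
0.256 125 [0.6236 0.2561 0.2283] [0.6316 0.262  0.2347] [0.6266 0.2587 0.233 ]
0.262 132 [0.6237 0.262  0.2286] [0.6318 0.268  0.2351] [0.6264 0.265  0.2331]
0.268 137 [0.6237 0.268  0.2285] [0.6317 0.274  0.235 ] [0.6265 0.271  0.2329]
0.274 135 [0.6239 0.2741 0.2285] [0.6315 0.28   0.2352] [0.6265 0.277  0.233 ]
0.28 95 [0.6236 0.2801 0.2294] [0.6313 0.2859 0.2357] [0.6278 0.282  0.2329]
0.286 255 [0.6162 0.2862 0.2224] [0.6376 0.292  0.2399] [0.6344 0.2896 0.2321]
q [-0.422  0.306 -0.188  1.666  0.126  1.2   -0.696] t [0.5352 0.2586 0.4668] F [-0.4 -0.1  0.4] w 0.0552 clk 20.05
x [ 0.999 -0.045  0.019] z [ 0.016 -0.063 -0.998] grasp [0.5377 0.2489 0.3122]
to [0.6275 0.2635 0.48  ] dp cur [ 0.768 -0.069 -0.1  ] dp tgt axes [ 0.767 -0.065 -0.11 ] twist [ 0.0297 -0.0088 -0.0069]
```

Call:
{"api": "apply_moves", "payload": {
  "dp": [
    [0,0,-0.11],
    [0.2,-0.02,0],
    [0.2,-0.02,0],
    [0.2,-0.02,0],
    [0.17,0,0],
    [0,0,0],
    [0,0,0]
  ],
  "twist": [
    [0.03,-0.009,-0.007],
    [0,0,0],
    [0,0,0],
    [0,0,0],
    [0,0,0],
    [0,0,0],
    [0,0,0]
  ],
  "jaw": [90,90,90,90,90,90,90]
}}

```text
clock: 20.75
tcp_pos: [0.6264, 0.2608, 0.4823]
orientation: [3.135, -0.049, -0.001]
contact_force: [0.7, -0.3, -0.0]
grip_width: 0.0553
```

Run:
```python
from triv import *
planR((.6275,.2635,.23),-1.8)
snap("21",{"wrist":(0,0,512,384)})
o,f=pickle.load(open("pics/wrist_21.pkl","rb"));P=cloud(f,o)
x,y,z=np.moveaxis(P,-1,0)
for lo in np.arange(.244,.284,.01):
    m=(x>.59)&(x<.66)&(y>lo)&(y<lo+.01)&(z>.222)&(z<.24);s=P[m]
    if len(s):print(round(lo,3),len(s),s.min(0).round(4),s.max(0).round(4),np.median(s,0).round(4))
```

```text
q [-0.37   0.438 -0.171  1.44   0.081  1.275 -0.579] t [0.6264 0.2608 0.4823] F [ 0.7 -0.3 -0. ] w 0.0553 clk 20.75
x [ 1.    -0.031 -0.001] z [-0.001 -0.006 -1.   ] grasp [0.6262 0.2598 0.3273]
to [0.6275 0.2635 0.385 ] dp cur [ 0.009 -0.028  0.811] dp tgt axes [ 0.009 -0.023  0.811] twist [0.0031 0.0004 0.0001]
0.244 148 [0.6242 0.2441 0.2294] [0.6318 0.254  0.2347] [0.6282 0.2492 0.2329]
0.254 168 [0.6243 0.2541 0.2292] [0.6321 0.264  0.2348] [0.6284 0.259  0.2329]
0.264 161 [0.624  0.264  0.2282] [0.6316 0.2739 0.2346] [0.628  0.2692 0.233 ]
0.274 176 [0.6243 0.274  0.2289] [0.6319 0.2839 0.2351] [0.6283 0.2791 0.233 ]
```

View pics/wrist_21.png

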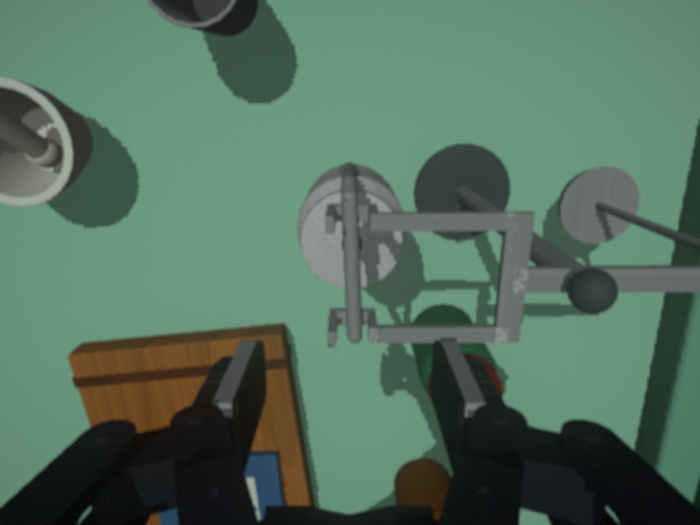

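Call:
{"api": "apply_moves", "payload": {
  "dp": [
    [0.012,-0.025,0],
    [0,0,0.15],
    [0,0,0.15],
    [0,0,0.15],
    [0,0,0.15],
    [0,0,0.12],
    [0,0,0.08],
    [0,0,0]
  ],
  "twist": [
    [0.003,0,0],
    [0,0,0],
    [0,0,0],
    [0,0,0],
    [0,0,0],
    [0,0,0],
    [0,0,0],
    [0,0,0]
  ],
  "jaw": [90,90,90,90,90,90,90,90]
}}

```text
clock: 21.6
tcp_pos: [0.6222, 0.2666, 0.3869]
orientation: [-3.138, 0.041, -0.004]
contact_force: [-0.4, 0.2, 0.4]
grip_width: 0.0554
```

Run:
```python
from triv import *
planR((.6278,.2635,.23),-1.8)
snap("22",{"wrist":(0,0,512,384),"scene":(270,170,110,130)})
```

```text
q [-0.374  0.502 -0.175  1.559  0.093  1.085 -0.597] t [0.6222 0.2666 0.3869] F [-0.4  0.2  0.4] w 0.0554 clk 21.6
x [ 1.    -0.026  0.002] z [ 0.002  0.003 -1.   ] grasp [0.6226 0.2671 0.2319]
to [0.6278 0.2635 0.385 ] dp cur [0.047 0.024 0.016] dp tgt axes [0.047 0.024 0.016] twist [-0.0016 -0.0011  0.0026]
```

View pics/scene_22.png

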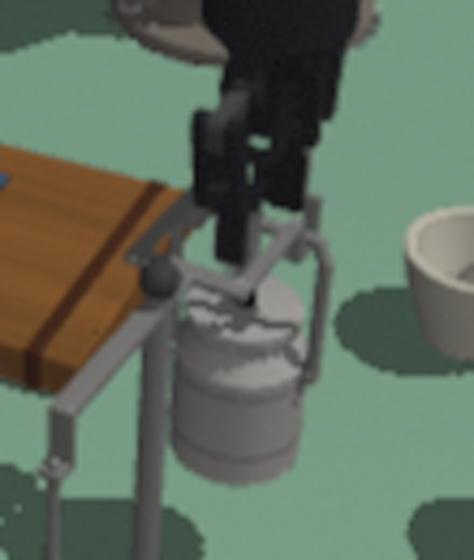

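View pics/wrist_22.png

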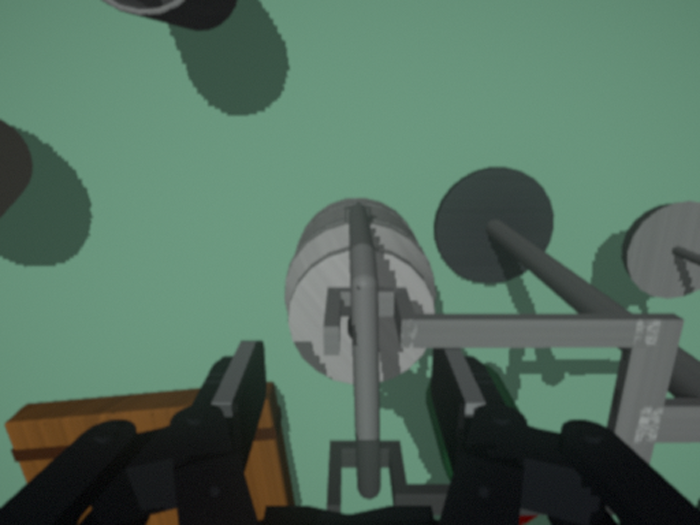

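Call:
{"api": "apply_moves", "payload": {
  "dp": [
    [0.045,0.024,0.01],
    [0,0,0],
    [0,0,0],
    [0,0,0],
    [0,0,0],
    [0,0,0],
    [0,0,0],
    [0,0,0],
    [0,0,0]
  ],
  "twist": [
    [0,0,0.002],
    [0,0,0],
    [0,0,0],
    [0,0,0],
    [0,0,0],
    [0,0,0],
    [0,0,0],
    [0,0,0],
    [0,0,0]
  ],
  "jaw": [90,90,130,160,190,220,250,250,250],
  "grip_force": 60
}}

```text
clock: 22.6
tcp_pos: [0.6294, 0.2637, 0.3909]
orientation: [-3.134, 0.049, -0.015]
contact_force: [0.3, -0.3, -0.4]
grip_width: 0.0057
```

Run:
```python
from triv import *
planR((.6278,.2635,.263),-1.8)
```

```text
q [-0.368  0.505 -0.172  1.544  0.092  1.089 -0.592] t [0.6294 0.2637 0.3909] F [ 0.3 -0.3 -0.4] w 0.0057 clk 22.6
x [ 0.999 -0.031  0.009] z [ 0.01   0.007 -1.   ] grasp [0.6309 0.2647 0.2359]
to [0.6278 0.2635 0.418 ] dp cur [-0.012  0.    -0.226] dp tgt axes [-0.014  0.002 -0.226] twist [-0.0034 -0.0045  0.0001]
```

Call:
{"api": "apply_moves", "payload": {
  "dp": [
    [0,0,-0.05],
    [0,0,-0.07],
    [0,0,-0.07],
    [0,0,-0.07],
    [0,0,0]
  ],
  "twist": [
    [0,0,0],
    [0,0,0],
    [0,0,0],
    [0,0,0],
    [0,0,0]
  ],
  "jaw": [250,250,250,250,250]
}}

```text
clock: 23.1
tcp_pos: [0.6288, 0.2632, 0.4234]
orientation: [-3.136, 0.049, -0.011]
contact_force: [-0.2, -0.2, -2.9]
grip_width: 0.0051
```

Run:
```python
from triv import *
planR((.45,.2635,.263),-1.8)
snap("23",{"side":(235,90,90,90),"scene":(270,160,110,130)})
```

```text
q [-0.367  0.479 -0.173  1.51   0.086  1.151 -0.587] t [0.6288 0.2632 0.4234] F [-0.2 -0.2 -2.9] w 0.0051 clk 23.1
x [ 0.999 -0.031  0.007] z [ 0.007  0.006 -1.   ] grasp [0.6299 0.2641 0.2684]
to [0.45   0.2635 0.418 ] dp cur [-1.49   0.044  0.034] dp tgt axes [-1.489  0.044  0.045] twist [-0.0028 -0.0033  0.0001]
```

View pics/side_23.png

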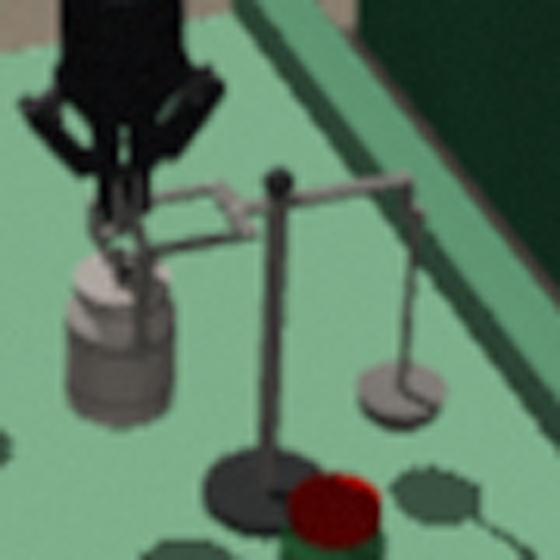

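View pics/scene_23.png

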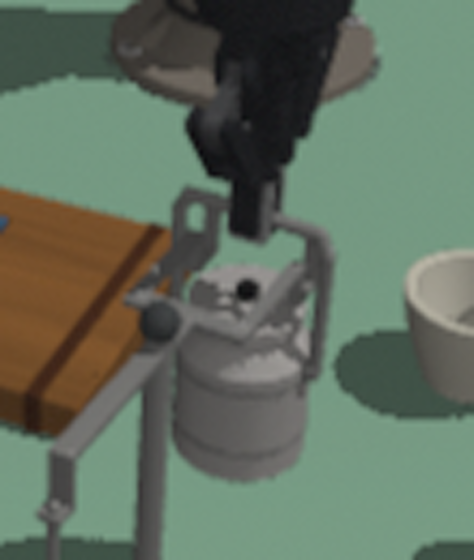

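Call:
{"api": "apply_moves", "payload": {
  "dp": [
    [-0.06,0,0],
    [-0.1,0,0],
    [-0.1,0,0],
    [-0.1,0,0],
    [-0.1,0,0],
    [-0.12,0,0],
    [-0.15,0,0],
    [-0.15,0,0],
    [-0.15,0,0],
    [-0.15,0,0],
    [-0.1,0,0],
    [-0.05,0,0],
    [0,0,0]
  ],
  "twist": [
    [0,0,0],
    [0,0,0],
    [0,0,0],
    [0,0,0],
    [0,0,0],
    [0,0,0],
    [0,0,0],
    [0,0,0],
    [0,0,0],
    [0,0,0],
    [0,0,0],
    [0,0,0],
    [0,0,0]
  ],
  "jaw": [250,250,250,250,250,250,250,250,250,250,250,250,250]
}}

```text
clock: 24.5
tcp_pos: [0.4513, 0.268, 0.4196]
orientation: [-3.139, 0.042, -0.002]
contact_force: [0.3, -0.1, -3.6]
grip_width: 0.0058
```

Run:
```python
from triv import *
planR((.4747,-.078,.263),-1.8)
snap("24",{"side":(180,70,160,150),"scene":(230,130,170,150)})
```

```text
q [-0.449  0.228 -0.239  1.883  0.061  1.035 -0.74 ] t [0.4513 0.268  0.4196] F [ 0.3 -0.1 -3.6] w 0.0058 clk 24.5
x [ 1.    -0.026  0.001] z [ 0.001  0.002 -1.   ] grasp [0.4515 0.2683 0.2646]
to [ 0.4747 -0.078   0.418 ] dp cur [0.271 2.877 0.007] dp tgt axes [0.286 2.875 0.013] twist [-0.0011 -0.0007  0.0024]
```

View pics/side_24.png

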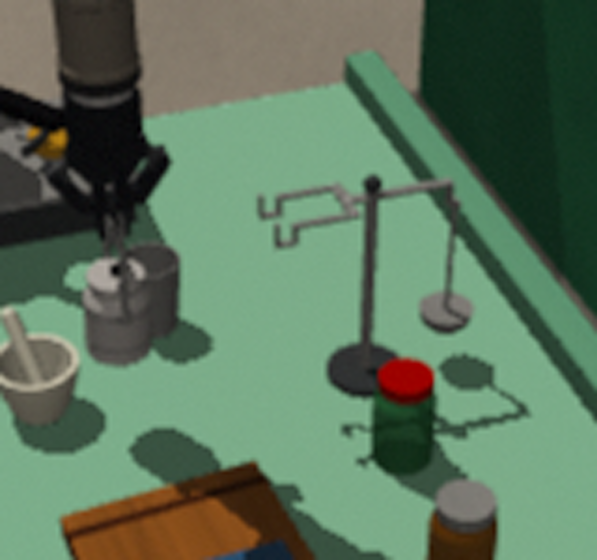

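View pics/scene_24.png

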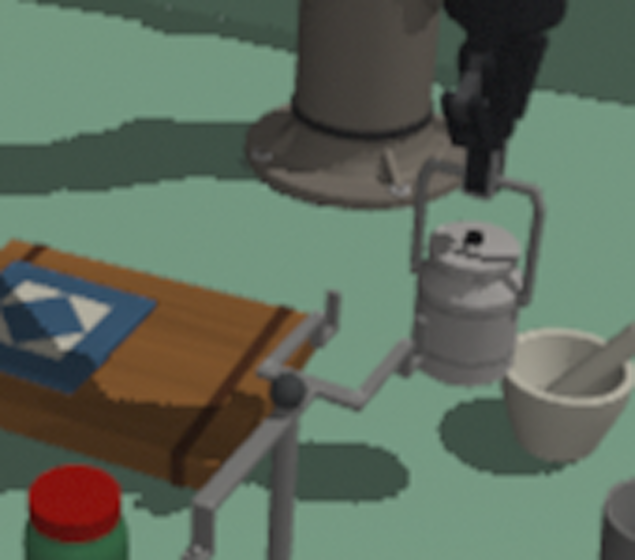

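Call:
{"api": "apply_moves", "payload": {
  "dp": [
    [0.02,0.08,0],
    [0.03,0.15,0],
    [0.03,0.22,0],
    [0.03,0.25,0],
    [0.03,0.25,0],
    [0.03,0.25,0],
    [0.03,0.25,0],
    [0.03,0.25,0],
    [0.03,0.25,0],
    [0.02,0.25,0],
    [0,0.25,0],
    [0,0.2,0],
    [0,0.12,0],
    [0,0.06,0],
    [0,0,0],
    [0,0,0]
  ],
  "twist": [
    [0,0,0],
    [0,0,0],
    [0,0,0],
    [0,0,0],
    [0,0,0],
    [0,0,0],
    [0,0,0],
    [0,0,0],
    [0,0,0],
    [0,0,0],
    [0,0,0],
    [0,0,0],
    [0,0,0],
    [0,0,0],
    [0,0,0],
    [0,0,0]
  ],
  "jaw": [250,250,250,250,250,250,250,250,250,250,250,250,250,250,250,250]
}}

```text
clock: 26.2
tcp_pos: [0.4827, -0.1018, 0.4182]
orientation: [-3.141, 0.073, -0.01]
contact_force: [-0.2, 0.6, -3.0]
grip_width: 0.0055
```

Run:
```python
from triv import *
planR((.4747,-.078,.198),-1.8)
snap("25",{"side":(150,100,160,150),"scene":(180,130,170,130),"wrist":(0,0,512,384)})
```

```text
q [ 0.057  0.161  0.028  1.968 -0.006  1.006  0.04 ] t [ 0.4827 -0.1018  0.4182] F [-0.2  0.6 -3. ] w 0.0055 clk 26.2
x [ 0.999 -0.047  0.007] z [ 0.007 -0.    -1.   ] grasp [ 0.4838 -0.1018  0.2632]
to [ 0.4747 -0.078   0.353 ] dp cur [-0.08  -0.195  0.543] dp tgt axes [-0.073 -0.196  0.543] twist [-0.0001 -0.0032 -0.0073]
```

View pics/side_25.png

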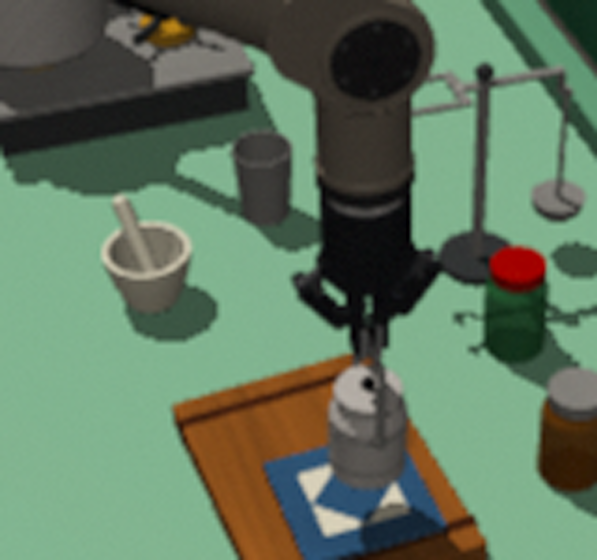

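View pics/scene_25.png

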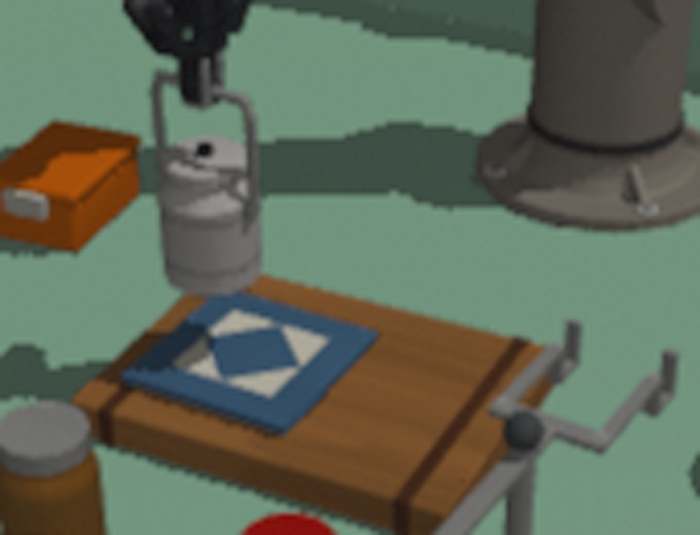

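View pics/wrist_25.png

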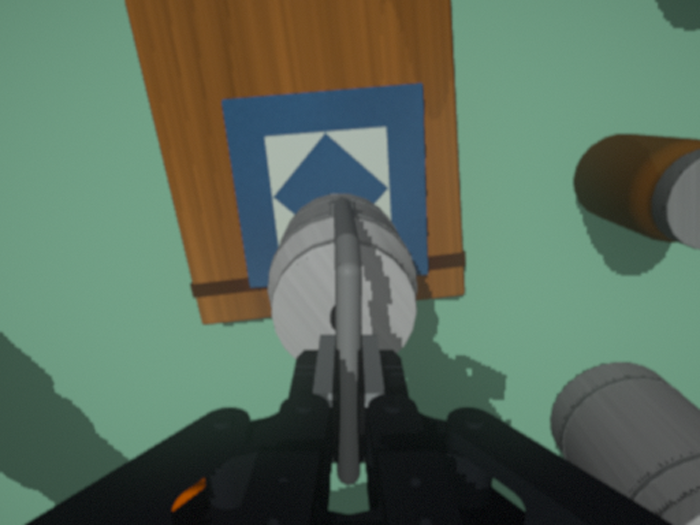

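Call:
{"api": "apply_moves", "payload": {
  "dp": [
    [-0.03,-0.06,0],
    [-0.03,-0.07,0],
    [-0.02,-0.065,0],
    [0,0,0.08],
    [0,0,0.1],
    [0,0,0.1],
    [0,0,0.08],
    [0,0,0.05],
    [0,0,0.03],
    [0,0,0]
  ],
  "twist": [
    [0,-0.003,0],
    [0,0,0],
    [0,0,0],
    [0,0,0],
    [0,0,0],
    [0,0,0],
    [0,0,0],
    [0,0,0],
    [0,0,0],
    [0,0,0]
  ],
  "jaw": [250,250,250,250,250,250,250,250,250,250]
}}

```text
clock: 27.35
tcp_pos: [0.473, -0.072, 0.3597]
orientation: [-3.14, 0.062, 0.003]
contact_force: [0.6, 0.2, -3.6]
grip_width: 0.0056
```

Run:
```python
from triv import *
planR((.4747,-.078,.198),-1.8)
snap("26",{"side":(170,160,130,110),"scene":(180,130,120,120)})
```

```text
q [ 2.000e-02  2.100e-01  1.000e-03  2.059e+00 -1.000e-03  8.750e-01
 -1.800e-02] t [ 0.473  -0.072   0.3597] F [ 0.6  0.2 -3.6] w 0.0056 clk 27.35
x [ 0.999 -0.039 -0.002] z [-0.002  0.001 -1.   ] grasp [ 0.4727 -0.0719  0.2047]
to [ 0.4747 -0.078   0.353 ] dp cur [0.016 0.049 0.056] dp tgt axes [0.015 0.05  0.056] twist [-0.0004  0.0009 -0.0037]
```

View pics/side_26.png

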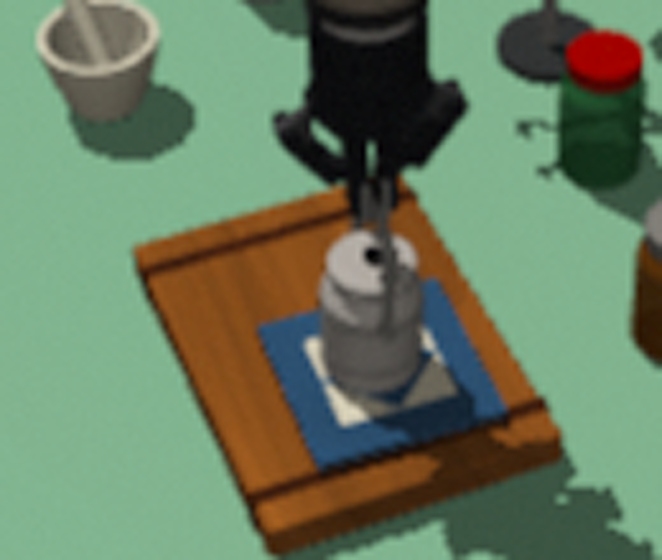

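View pics/scene_26.png

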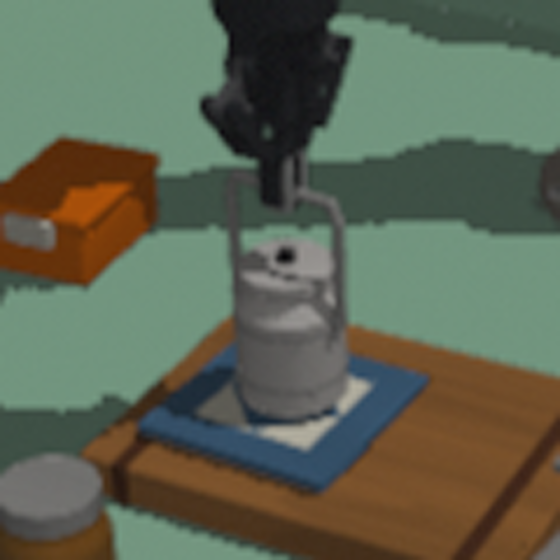

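Call:
{"api": "apply_moves", "payload": {
  "dp": [
    [0.015,0.045,0],
    [0,0,0.02],
    [0,0,0.02],
    [0,0,0]
  ],
  "twist": [
    [0,0,0],
    [0,0,0],
    [0,0,0],
    [0,0,0]
  ],
  "jaw": [250,250,250,250]
}}

```text
clock: 27.85
tcp_pos: [0.4756, -0.0784, 0.3567]
orientation: [-3.14, 0.063, -0.004]
contact_force: [0.4, 0.6, -3.3]
grip_width: 0.0052
```

Call:
{"api": "apply_moves", "payload": {
  "dp": [
    [0,0,0.012],
    [0,0,0]
  ],
  "twist": [
    [0,0,0],
    [0,0,0]
  ],
  "jaw": [250,250]
}}

```text
clock: 28.05
tcp_pos: [0.4756, -0.0783, 0.3551]
orientation: [-3.14, 0.063, -0.004]
contact_force: [-0.3, 0.5, -3.2]
grip_width: 0.0054
```

Call:
{"api": "apply_moves", "payload": {
  "dp": [
    [0,0,0.012],
    [0,0,0]
  ],
  "twist": [
    [0,0,0],
    [0,0,0]
  ],
  "jaw": [250,250]
}}

```text
clock: 28.25
tcp_pos: [0.4761, -0.0783, 0.3548]
orientation: [-3.14, 0.063, -0.007]
contact_force: [1.1, 0.5, -3.0]
grip_width: 0.0052
```

Call:
{"api": "apply_moves", "payload": {
  "dp": [
    [0,0,0.015],
    [0,0,0]
  ],
  "twist": [
    [0,0,0],
    [0,0,0]
  ],
  "jaw": [250,250]
}}

```text
clock: 28.45
tcp_pos: [0.4771, -0.0784, 0.355]
orientation: [-3.141, 0.063, -0.013]
contact_force: [-0.5, -0.7, -3.8]
grip_width: 0.0051
```

Call:
{"api": "apply_moves", "payload": {
  "dp": [
    [0,0,0.015],
    [0,0,0]
  ],
  "twist": [
    [0,0,0],
    [0,0,0]
  ],
  "jaw": [250,250]
}}

```text
clock: 28.65
tcp_pos: [0.4779, -0.0785, 0.3549]
orientation: [-3.141, 0.063, -0.017]
contact_force: [0.2, 0.4, -3.5]
grip_width: 0.0051
```

Run:
```python
from triv import *
from bench import r
planR((.4747,-.078,.198),-1.8)
print(r.get_obs()["tau"].round(1),r.get_obs()["moment"].round(2))
snap("27",{"side":(190,170,90,80),"scene":(200,150,90,90)})
c,s,p=fit()[0];print(c)
for z in(.2,.195,.19):
    xx=np.array([.9995,-.031,0]);zz=np.array([0,0,-1.]);Rt=np.c_[xx,np.cross(zz,xx),zz]
    b=ik(Rt,np.array([.4755,-.078,z+.155]),p,[D[-1][0]],0);print(z,b[0],b[1].round(2))
```

```text
q [ 3.000e-02  2.220e-01  5.000e-03  2.056e+00 -2.000e-03  8.520e-01
 -4.000e-03] t [ 0.4779 -0.0785  0.3549] F [ 0.2  0.4 -3.5] w 0.0051 clk 28.65
x [ 0.999 -0.04   0.011] z [ 0.011  0.    -1.   ] grasp [ 0.4796 -0.0785  0.1999]
to [ 0.4747 -0.078   0.353 ] dp cur [-0.027 -0.003  0.016] dp tgt axes [-0.027 -0.003  0.016] twist [-0.0002 -0.0052 -0.0041]
[  0.  -40.7   0.7 -25.3   0.   -0.    0. ] [ 0.04  0.02 -0.01]
0.007935321538860044
0.2 1.092534663939631e-10 [ 0.03  0.22  0.    2.06 -0.    0.86  0.01]
0.195 4.965037861382923e-10 [ 0.03  0.23  0.    2.06 -0.    0.85  0.01]
0.19 1.7457042436855908e-08 [ 0.03  0.24  0.    2.07 -0.    0.84  0.01]
```

View pics/scene_27.png

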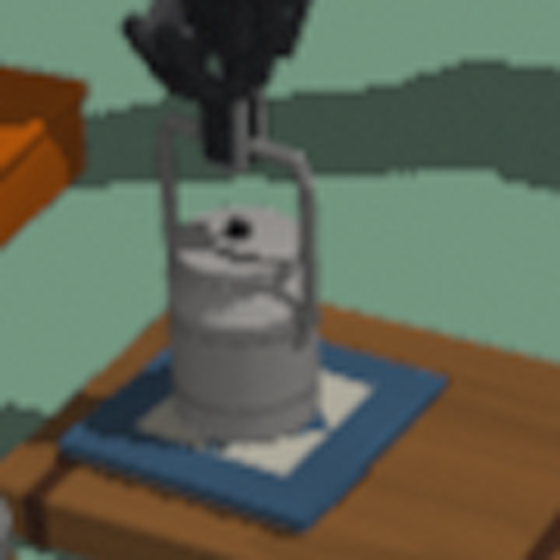

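View pics/side_27.png

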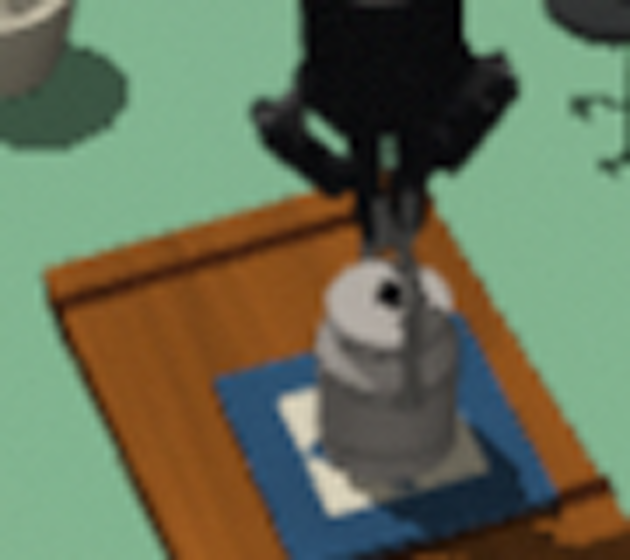

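Call:
{"api": "apply_moves", "payload": {
  "dp": [
    [-0.02,0,0.03],
    [0,0,0]
  ],
  "twist": [
    [0,-0.005,0],
    [0,0,0]
  ],
  "jaw": [250,250]
}}

```text
clock: 28.95
tcp_pos: [0.4774, -0.0788, 0.3547]
orientation: [-3.141, 0.063, -0.01]
contact_force: [0.0, -1.3, -4.0]
grip_width: 0.0053
```

Call:
{"api": "apply_moves", "payload": {
  "dp": [
    [0,0,0.03],
    [0,0,0]
  ],
  "twist": [
    [0,0,0],
    [0,0,0]
  ],
  "jaw": [250,250]
}}

```text
clock: 29.15
tcp_pos: [0.4793, -0.0793, 0.355]
orientation: [3.14, -0.064, 0.022]
contact_force: [-0.2, -0.3, -4.1]
grip_width: 0.0054
```

Call:
{"api": "apply_moves", "payload": {
  "dp": [
    [0.05,0,0],
    [0.04,0,0],
    [0,0,0]
  ],
  "twist": [
    [0,-0.006,0],
    [0,-0.006,0],
    [0,0,0]
  ],
  "jaw": [250,250,250]
}}

```text
clock: 29.45
tcp_pos: [0.4912, -0.0798, 0.3556]
orientation: [-3.141, 0.064, 0.022]
contact_force: [-0.6, 0.1, 4.9]
grip_width: 0.0057
```

Run:
```python
from triv import *
planR((.488,-.078,.198),-1.8)
```

```text
q [ 2.900e-02  2.480e-01  8.000e-03  2.019e+00 -2.000e-03  8.880e-01
 -3.000e-03] t [ 0.4912 -0.0798  0.3556] F [-0.6  0.1  4.9] w 0.0057 clk 29.45
x [ 0.999 -0.041 -0.014] z [-0.014  0.    -1.   ] grasp [ 0.489  -0.0798  0.2006]
to [ 0.488 -0.078  0.353] dp cur [-0.027 -0.014  0.022] dp tgt axes [-0.027 -0.014  0.022] twist [ 0.0001  0.0067 -0.0045]
```

Run:
```python
from triv import *
snap("28",{"side":(190,170,90,80),"scene":(200,150,90,90),"wrist":(0,0,512,384)})
for k in("side","scene"):
    o,f=pickle.load(open(f"pics/{k}_28.pkl","rb"));triv(f)
```

```text
n [0.003 0.002 1.   ] ctr(glaze) [ 0.4734 -0.0819  0.0409] size [140.4 139.5] ang 2.39 npts 498
n [0.008 0.003 1.   ] ctr(glaze) [ 0.4774 -0.0753  0.0413] size [141.5 138.4] ang 1.63 npts 546
```

View pics/scene_28.png

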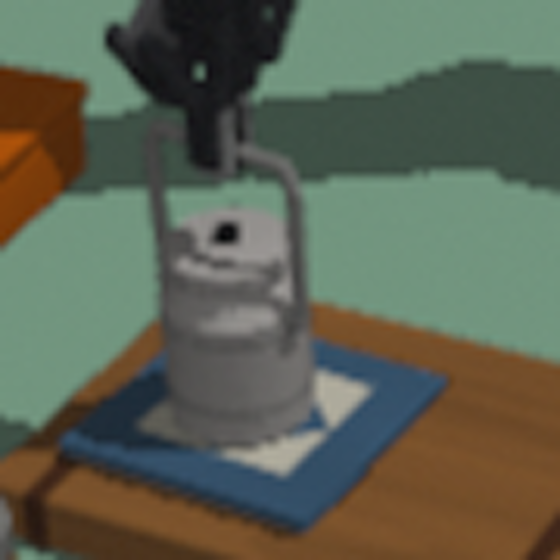

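View pics/side_28.png

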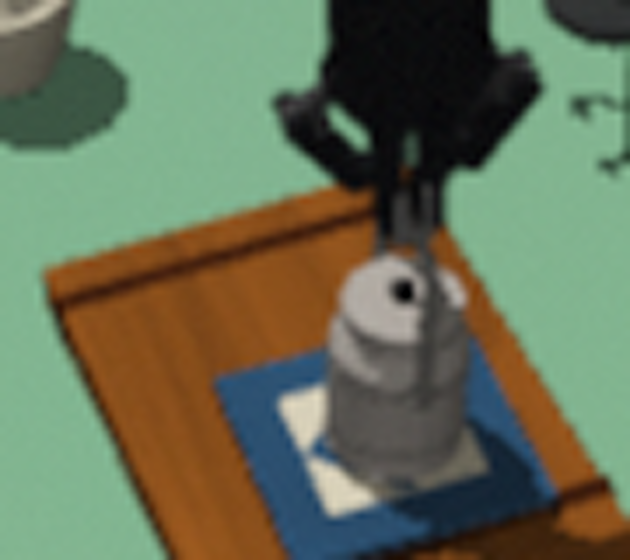

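View pics/wrist_28.png

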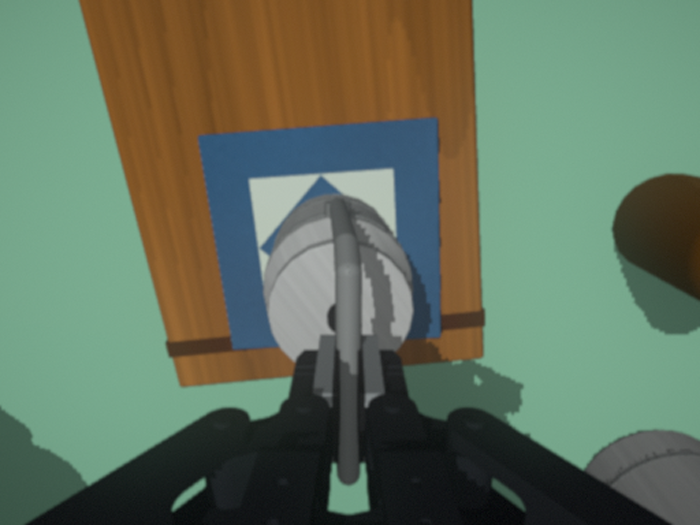

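Call:
{"api": "apply_moves", "payload": {
  "dp": [
    [-0.06,0,-0.01],
    [-0.06,0,0],
    [0,0,0]
  ],
  "twist": [
    [0,0.003,0],
    [0,0.003,0],
    [0,0,0]
  ],
  "jaw": [250,250,250]
}}

```text
clock: 29.9
tcp_pos: [0.4754, -0.0789, 0.3547]
orientation: [3.141, -0.063, -0.009]
contact_force: [-1.2, -1.4, 2.4]
grip_width: 0.0056
```

Run:
```python
from triv import *
planR((.476,-.078,.2),-1.8)
snap("29",{"side":(190,170,90,80),"scene":(200,150,90,90)})
```

```text
q [ 3.000e-02  2.230e-01  6.000e-03  2.056e+00 -2.000e-03  8.690e-01
 -4.000e-03] t [ 0.4754 -0.0789  0.3547] F [-1.2 -1.4  2.4] w 0.0056 clk 29.9
x [ 0.999 -0.04  -0.006] z [-0.006  0.    -1.   ] grasp [ 0.4746 -0.0789  0.1997]
to [ 0.476 -0.078  0.355] dp cur [ 0.005 -0.008 -0.002] dp tgt axes [ 0.005 -0.008 -0.002] twist [ 0.0001  0.0027 -0.0043]
```

View pics/scene_29.png

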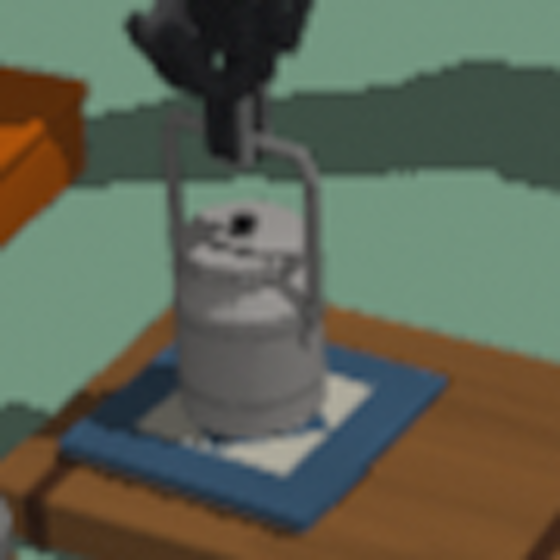

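View pics/side_29.png

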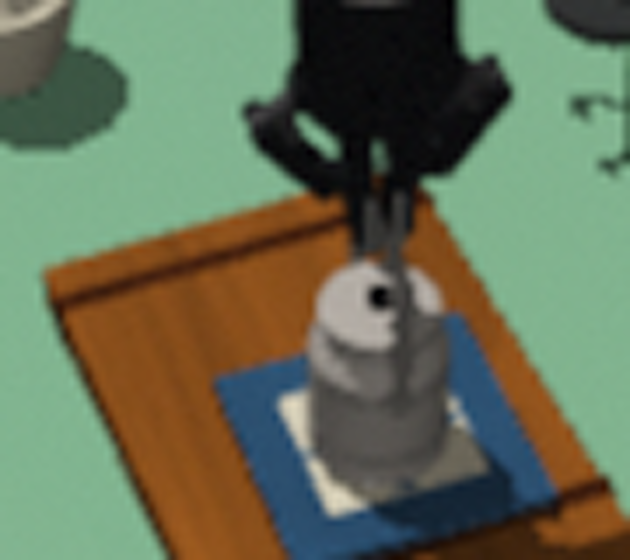

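Call:
{"api": "apply_moves", "payload": {
  "dp": [
    [0,0,0],
    [0,0,0],
    [0,0,0],
    [0,0,0],
    [0,0,0],
    [0,0,0],
    [0,0,0],
    [0,0,0],
    [0,0,0]
  ],
  "twist": [
    [0,0,0],
    [0,0,0],
    [0,0,0],
    [0,0,0],
    [0,0,0],
    [0,0,0],
    [0,0,0],
    [0,0,0],
    [0,0,0]
  ],
  "jaw": [236,228,220,210,200,185,165,140,120],
  "grip_force": 20
}}

```text
clock: 30.9
tcp_pos: [0.4774, -0.0789, 0.3557]
orientation: [3.141, -0.063, -0.003]
contact_force: [0.2, 0.6, 0.4]
grip_width: 0.0453
```

Run:
```python
from triv import *
planR((.476,-.078,.3),-1.8)
snap("30",{"side":(190,170,90,80),"scene":(200,150,90,90),"wrist":(0,0,512,384)})
```

```text
q [ 3.000e-02  2.230e-01  6.000e-03  2.052e+00 -2.000e-03  8.680e-01
 -4.000e-03] t [ 0.4774 -0.0789  0.3557] F [0.2 0.6 0.4] w 0.0453 clk 30.9
x [ 0.999 -0.04  -0.002] z [-0.002 -0.    -1.   ] grasp [ 0.4772 -0.0789  0.2007]
to [ 0.476 -0.078  0.455] dp cur [-0.014 -0.007 -0.827] dp tgt axes [-0.012 -0.007 -0.827] twist [ 0.      0.0008 -0.0042]
```

View pics/scene_30.png

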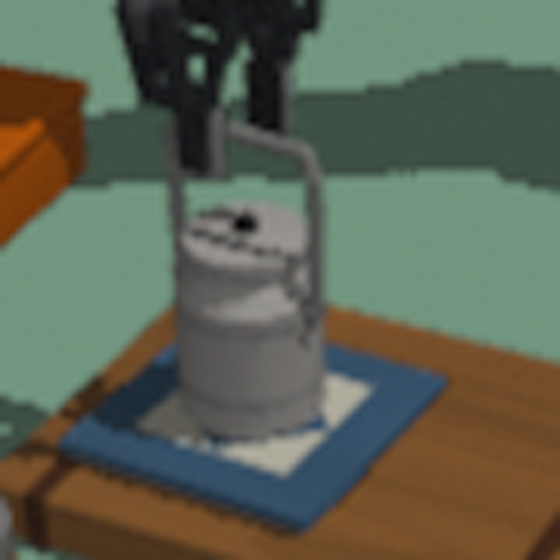

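View pics/wrist_30.png

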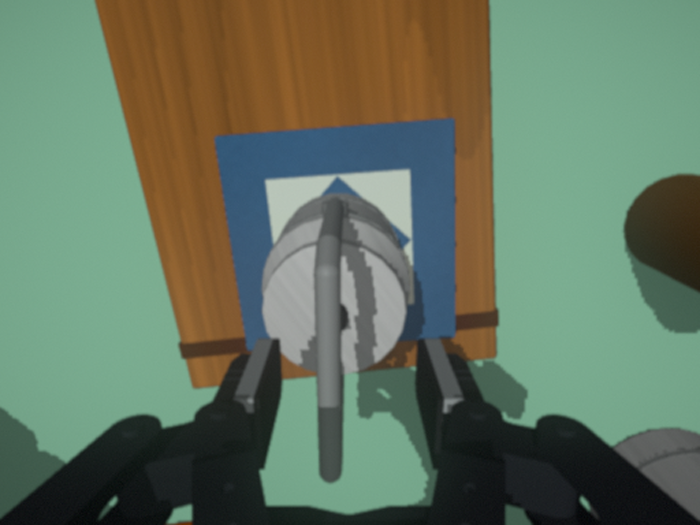

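Call:
{"api": "apply_moves", "payload": {
  "dp": [
    [0,0,-0.1],
    [0,0,-0.2],
    [0,0,-0.25],
    [0,0,-0.25],
    [0,0,-0.25],
    [0,0,-0.1],
    [0,0,0],
    [0,0,0]
  ],
  "twist": [
    [0,0,0],
    [0,0,0],
    [0,0,0],
    [0,0,0],
    [0,0,0],
    [0,0,0],
    [0,0,0],
    [0,0,0]
  ],
  "jaw": [110,110,110,110,110,110,110,110]
}}

```text
clock: 31.85
tcp_pos: [0.4767, -0.079, 0.5043]
orientation: [-3.141, 0.063, -0.0]
contact_force: [0.1, 0.2, 0.4]
grip_width: 0.0487
```

Run:
```python
from triv import *
add()
snap("31",{"side":(130,90,220,230),"scene":(120,110,220,170),"wrist":(0,0,512,384)})
for k in("side","scene","wrist"):
    o,f=pickle.load(open(f"pics/{k}_31.pkl","rb"))
    if k!="wrist": triv(f)
    P=cloud(f,o);x,y,z=np.moveaxis(P,-1,0);near=(abs(x-.476)<.06)&(abs(y+.078)<.06)
    b=P[near&(z>.183)&(z<.2)];print(k,"bar",len(b),b.mean(0).round(4),rect(b[:,:2]),b[:,2].max().round(4))
    l=P[near&(z>.115)&(z<.145)]
    if len(l): print("lid",l.mean(0).round(4),rect(l[:,:2]))
    bd=P[near&(z>.05)&(z<.1)];print("body",bd.min(0).round(4),bd.max(0).round(4)) if len(bd) else 0
```

```text
q [ 2.300e-02  7.000e-02  1.200e-02  1.868e+00 -1.000e-03  1.203e+00
 -4.000e-03] t [ 0.4767 -0.079   0.5043] F [0.1 0.2 0.4] w 0.0487 clk 31.85
x [ 0.999 -0.04   0.   ] z [ 0.  0. -1.] grasp [ 0.4767 -0.079   0.3493]
n [0.    0.001 1.   ] ctr(glaze) [ 0.4733 -0.082   0.0411] size [139.4 143.9] ang 1.51 npts 519
side bar 46 [ 0.4686 -0.0901  0.1928] (array([468.7, -86.9]), array([86. ,  7.9]), 87.62) 0.1978
lid [ 0.4649 -0.0925  0.1331] (array([467.5, -86.2]), array([67.9, 68.6]), 37.04)
body [ 0.4328 -0.1215  0.0501] [ 0.5021 -0.0747  0.0998]
n [0.006 0.004 1.   ] ctr(glaze) [ 0.4783 -0.0756  0.0413] size [141.  139.5] ang 1.73 npts 549
scene bar 76 [ 0.4726 -0.0764  0.1916] (array([472.7, -79.6]), array([86.7,  8.8]), 88.11) 0.1961
lid [ 0.4803 -0.0737  0.132 ] (array([471.8, -79.8]), array([70. , 65.3]), 44.27)
body [ 0.4495 -0.1083  0.05  ] [ 0.5102 -0.0436  0.0999]
wrist bar 884 [ 0.471  -0.0754  0.1954] (array([470.5, -78. ]), array([83.7,  7.5]), 87.55) 0.1987
lid [ 0.4715 -0.0767  0.1371] (array([470.8, -78.2]), array([64.6, 65.1]), 44.02)
body [ 0.4398 -0.0715  0.0503] [ 0.5056 -0.0451  0.099 ]
```

View pics/scene_31.png

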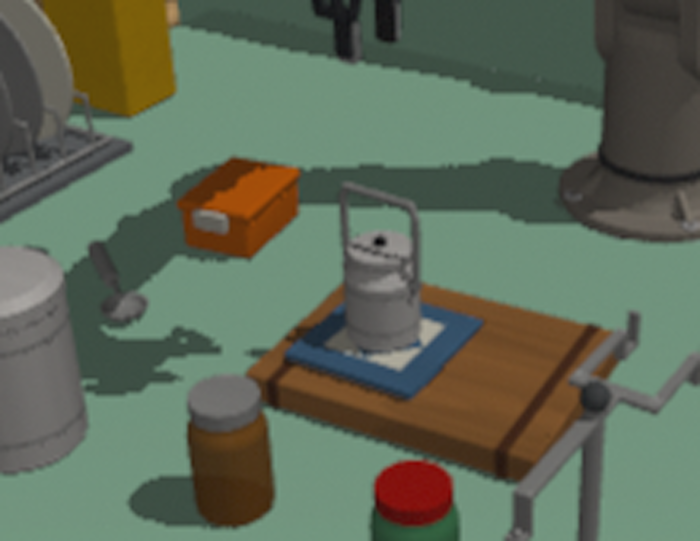

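View pics/side_31.png

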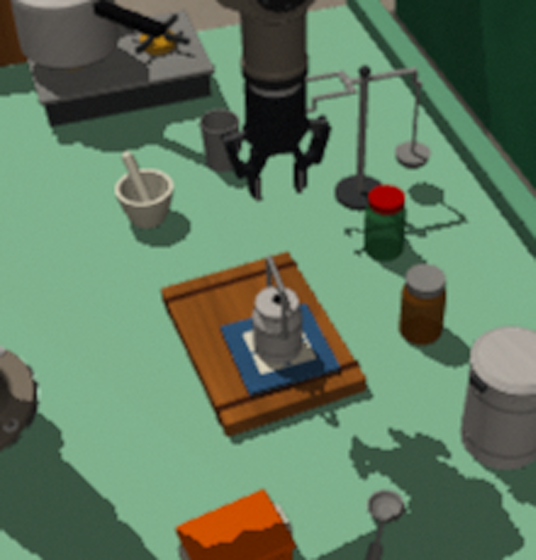

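View pics/wrist_31.png

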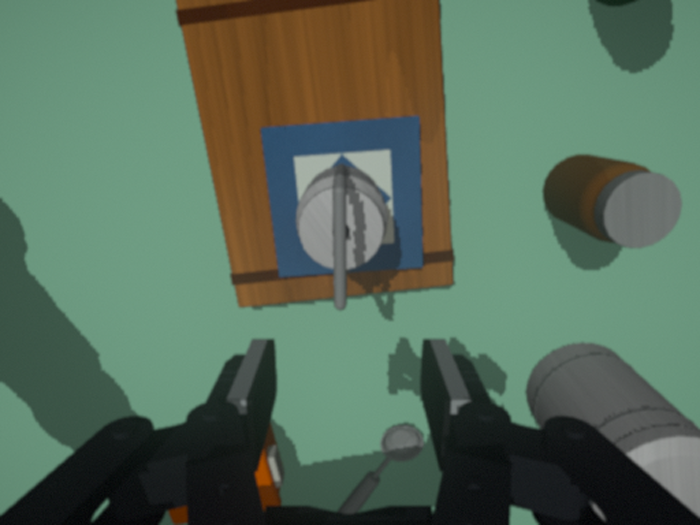

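Run:
```python
from bench import r
print(r.hand_in())
```

```text
the job is handed in; nothing more can be done
None
```

The trivet now lies glazed face up and flat, wholly on the board, and the milk can stands upright near its middle. I handed the job in at about 32 s; it reports no verdict.

**Trivet:** I gripped it by its overhanging edge and turned it over in the air. I set the far edge down on the board and lowered the near edge on one finger to about 8 mm before pulling the finger out, so it fell only that far. I estimated its turning speed as well under 8 rad/s, but it was not measured.

**Milk can:** I lifted it about 32 mm, drew it off towards the robot, carried it over and set it on the trivet.

**Last checks:**
- **Trivet pose:** the glazed face is at z ≈ 0.041 m and within about 0.01 rad of flat. Its centre is at about (0.475, -0.078), well inside the limits on the board.
- **Can pose:** its centre is at about (0.471, -0.078), roughly 5 mm from the trivet's. The bail stands directly over the lid, so the can is upright.
- **Other things:** those in view in the last pictures (jars, lunch box, mortar, spoon, tumbler) look unmoved. I judged this by eye only. The gripper is clear of everything.

**What went less smoothly:**
- **Touchdown:** the force reading did not show clearly when the can touched the trivet. A small sideways move then tilted it about 5 degrees (estimated) until I moved back and let go.
- **Cameras:** the scene and side views disagreed by 5 to 8 mm in y, so I relied on the wrist camera for the can.

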